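# Load the flanged blank into the press die

### The arm

A 6-joint arm with a two-finger parallel gripper is mounted at the origin on the work surface. World frame = base frame: x ahead of the robot, y to its left, z up, the work surface at z = 0. Lengths are in mm, angles in rad, forces in N, time in s.
With the tool pointing down it reaches from about 350 to 775 mm from the base axis. Payload 7.3 kg.
Tool frame: the origin (TCP) lies at the very end of the fingers, on their centre line; the grasp point (between the pads) lies 19 mm behind it; z points along the fingers, y is the line along which they close (so a half turn about z gives the same grasp; the last joint's range is limited). The gripper opens to 92 mm and grips with 3 to 60 N. Pads are 19 mm wide; open, the fingers measure 130 mm over their backs; the gripper's body (75 mm by 190 mm) begins 47 mm behind the grasp point.
Start: joints at [-1.255, 0.342, 1.524, -0, 1.275, -0.146], TCP at [233.944, -470.019, 201.841] pointing down, gripper open.
Joint ranges: [-2.53, 2.53], [-0.77, 2.02], [0.04, 2.7], [-1, 4.14], [0.28, 2.66], [-3.11, 3.11]. Speed limits (rad/s): [2.57, 2.57, 3.14, 3.14, 3.14, 3.14].

### API

Orientations are given as [roll, pitch, yaw] about the fixed x, y, z axes, in that order (R = Rz(yaw) Ry(pitch) Rx(roll)).
In Python, from plant import bot gives the robot as it stands.
- The arm moves only by the tool send_rows, never from a script. Its argument "rows" is a list of rows, each an object of numbers: "x", "y", "z": the shift along the tool's x, y, z in units of 0.2 m (1.0 is 0.2 m); "ax", "ay", "az": the turn, a rotation vector about the tool's x, y, z in units of 60 degrees (1.0 is 60 degrees); "jaw": the opening, from -1 (shut) to 1 (fully open), so that 0 is half open. In form: [{"x": .., "y": .., "z": .., "ax": .., "ay": .., "az": .., "jaw": ..}, ...]. A call has exactly 10 rows; each row is the pose to reach, as a shift and turn from the pose commanded when the call began, along the tool's axes at that moment; what a row does not reach only later rows make up. A row lasts 1/8 s, in which the tool goes at most 62.5 mm and 10.7 degrees, less where a joint would pass 70% of its speed; a pose out of reach is approached as far as the arm can. A call with a number of a shift or a turn outside -1 to 1 is refused whole. A call with a gripper value outside its range is refused whole. The fingers move at their own pace and stop on an object; the grip force is fixed at half the most. Time passes only in rows, so rows that repeat a pose let the fingers close, or fill a call up. It gives the time, the measured TCP pose, the force, the opening and the grip force at its end, in the units of the state.
- bot.get_obs(): the state, without advancing time (a new reading comes with each control period).
- bot.capture(name): name is "side" or "top"; returns (picture, depth): 480x640x3 uint8, red, green, blue; 480x640 float32, mm along the optical axis (not along the pixel's ray), 0 where there is no reading.
- bot.camera_model(name): a dict with "vertical_fov" (degrees; the focal length in pixels is half the picture's height over the tangent of half this angle, whatever the lens; pixels are square), "cx", "cy" (the principal point, pixels), "R" (3x3) and "t" (3): a world point X has camera coordinates R X + t. Camera axes: x right, y down, z forward; pixel columns grow to the right and rows downward; lengths in mm; the calibration is good to about 2 mm. A picture is of the moment at which its call begins. camera_model takes no time and is no camera call.
- bot.close_job(): hands the job in; it is judged then, once.
The state is a dict: "time": time; "joint_positions": joint angles; "dq": joint speeds; "tau": joint torques, N m; "tool_pos": TCP position; "tcp_rot": TCP orientation; "contact_force": force on the tool from outside, world axes, zero at the start; "moment": the same for the moment, N m; "grip_width": finger opening in mm; "finger_force": force on a finger pad.
Only numpy, scipy, OpenCV 4.12 (cv2) and the standard library are available. Lean on these libraries where they do the work, as an engineer would, in place of code of your own. Each camera call takes 0.05 s, during which the arm holds its last target. There are 200 camera calls.

### The job

Take the large round flanged blank out of the rack and lay it flat on the rubber mat, hub up, letting go of it. Then take it up again and set it, hub up, in the round cavity of the press's sliding die until it is fully seated; with it loaded, push the slide fully home under the ram. Leave the other blanks and everything else on the bench where they are.

Things in the scene. Friction and masses are not known exactly. Their poses are not given: they have to be found in the camera images.
- blank: Large round flanged blank, cast aluminium, 0.25-0.5 kg: disc 96 mm diameter, 16 thick, with a hub 34 diameter standing 30 out of one face. Origin: centre of the flat face opposite the hub; x axis along the hub (disc x=0 to 16 mm, hub 16 to 46). Starts on edge in any of the rack's three places, x level (may lean 0.1 rad). The rim can be pinched across its 16 mm, to 30 mm deep before the hub.
- small_blank: A smaller round flanged blank in the rack: disc 76 mm in diameter, 16 mm thick, same hub, same axes. Does not fit the die. Leave it.
- square_blank: A square flanged blank in the rack: 84 x 84 x 16 mm, same hub, same axes. Does not fit the die. Leave it.
- rack: Fixed steel rack, origin at bench height under its middle place. Places at x=-62, 0, 62 mm: a blank stands on edge in each, disc mid-plane at that x, hub towards rack +x, 16 mm from hub end to the next disc. Floor 6 mm high; dividers 26 mm high, 18 mm apart about each disc; side walls 40 mm high at y=+-49.5 to 55.5 mm. Spans x=-96 to 120 mm.
- mat: Fixed black rubber mat lying flat on the bench, 130 x 130 x 3 mm, origin at the centre of its underside. It trades places with the bottle, the tab washer and the slotted plate.
- press: Fixed green bench press, origin on the bench under the ram's axis, front at its -x. Bed x=-260 to 200, y=+-100, 30 mm high, gib rails 50 mm high at y=+-70 to 86. The slide runs along x. Head from x=-42 mm back, 310 to 440 mm high; ring punch 92 mm wide, face at 140 mm; column behind x=95 mm; lever boss at y=-60 to -110, 375 mm high, x about 35, its lever going up and back.
- slide (a joint): Position of the die slide in m: 0 fully out at the front, 0.18 fully home against its stop under the ram. It moves along the press's +x, stays where it is left and needs about 4 N (plus drag of 12 N per m/s). Starts between 0 and 0.03.
- nest (a point): Centre of the floor of the die's round cavity, 66 mm above the bench; axes parallel to the press's; moves with the slide. Cavity 98 mm diameter, 10 mm deep, 2 mm chamfer at its mouth, in a steel die block 125 x 125 mm with its top 76 mm above the bench. A seated blank's origin coincides with this point, hub up, its disc standing 6 mm proud.
- post (a point): Top of the slide's grip post: an upright black round post, 22 mm diameter, 150 mm in front of the nest (towards press -x), top 102 mm above the bench, foot at 42 mm (collar 30 mm wide up to 48 mm). Moves with the slide.
- oil_bottle: Grey oil bottle standing on the bench, 54 mm in diameter, 150 mm tall, origin at the centre of its underside. Leave it.
- tab_washer: Flat steel lock washer lying on the bench, 124 mm over its tabs, 6 mm thick, origin at the centre of its underside. Leave it.
- slotted_plate: Steel plate with two slots lying on the bench, 125 (x) x 55 (y) x 18 mm, origin at the centre of its underside. Leave it.
- bearing: Steel bearing ring lying at the back of the bench, 90 mm in diameter, 22 mm high, origin at the centre of its underside. Leave it.
- wrench: Steel wrench 190 mm long lying at the back of the bench along its x axis. Leave it.
- dial_gauge: Dial gauge on a magnetic base (50 x 60 x 55 mm) at the back, with a post to 205 mm and the dial 75 mm off towards its -y, origin under the base's centre. Leave it.
Things that resemble listed ones, but are neither listed nor needed, are in the scene too. Several things look just like the mat: the one meant starts farthest from the robot's base.

How it is judged (in metres and radians):
On the way, in this order (a step that is already met when the one before it is completed fails the run):
1. the blank lies flat on the rubber mat, hub up, and is let go (horizontal distance between blank and mat below 0.05 m and angle between blank's own x axis and vertical below 0.08 rad and height (world z) of blank below 0.01 m and linear speed of blank below 0.03 m/s and contact force between the fingers and blank below 0.2 N), for 0.2 s.
2. the blank is fully seated in the die's cavity, hub up, and let go, with the slide still out (distance between blank and nest below 0.004 m and angle between blank's own x axis and vertical below 0.05 rad and contact force between the fingers and blank below 0.2 N and value of joint slide below 0.1 m), for 0.2 s.
At the end, for the whole second after the job is handed in: The slide is home to within 4 mm of its stop, and the blank is at rest in the cavity, hub up, its origin within 4 mm of the cavity floor's centre and tilted less than 0.05 rad (value of joint slide above 0.176 m and distance between blank and nest below 0.004 m and angle between blank's own x axis and vertical below 0.05 rad and linear speed of blank below 0.02 m/s); the robot touches nothing.
It fails at once if another blank in the rack is moved more than 30 mm (distance of any of small_blank, square_blank from where it was at the start of the episode above 0.03 m).
It fails at once if a bystander is moved more than 30 mm or the bottle is knocked over (distance of any of oil_bottle, tab_washer, slotted_plate, bearing, wrench, dial_gauge from where it was at the start of the episode above 0.03 m or angle between oil_bottle's own z axis and vertical above 0.5 rad).
It also fails if it takes over 72 s, if anything falls off the work surface, if the arm or the gripper's body presses on something with over 40 N, if the wrist force passes 120 N, or if a joint passes its speed limit or range.

## Working session

There is one attempt and no reset: what is moved stays moved. The work goes in short steps, Python scripts to look and compute and a tool call to move; the robot and the scene stay as the last step left them, time stands still between calls to the robot, and variables do not carry over. Pictures are saved under pics/ and viewed, at most 12 in all, crops included, and the job is handed in when it is done.

Besides the shell and the picture viewer there is one more tool, called after "Request:" as name([rows], argument=value, ...), one row to a line, values as JSON. send_rows: Moves the arm, as the interface text tells. Its arguments: {"type":"object","properties":{"rows":{"type":"array","items":{"type":"object","properties":{"x":{"type":"number","minimum":-1,"maximum":1},"y":{"type":"number","minimum":-1,"maximum":1},"z":{"type":"number","minimum":-1,"maximum":1},"ax":{"type":"number","minimum":-1,"maximum":1},"ay":{"type":"number","minimum":-1,"maximum":1},"az":{"type":"number","minimum":-1,"maximum":1},"jaw":{"type":"number"}}}}},"required":["rows"]}

```bash
ls; mkdir -p pics
python3 - <<'E'
from plant import bot
import cv2,numpy as np
for n in("side","top"):
    p,d=bot.capture(n); cv2.imwrite(f"pics/{n}0.png",p[:,:,::-1]); np.save(f"pics/{n}0.npy",d)
    m=bot.camera_model(n); print(n,m, (d>0).mean())
print(bot.get_obs())
E
```

```text
pics
side {'vertical_fov': 56.936869898656745, 'cx': 326.83926574423754, 'cy': 243.41952094416612, 'R': array([[-0.8525647 , -0.52256587,  0.00763848],
       [-0.33689094,  0.5383454 , -0.77245629],
       [ 0.39954715, -0.6611423 , -0.63502199]]), 't': array([414.91923636, 292.43891408, 823.22511502])} 0.99587890625
top {'vertical_fov': 46.65118924514886, 'cx': 322.92181724317436, 'cy': 235.02456283592673, 'R': array([[ 0.02062834, -0.99977065, -0.00575458],
       [-0.99629794, -0.02007555, -0.08359058],
       [ 0.08345588,  0.00745761, -0.99648357]]), 't': array([-103.84019343,  528.71493142, 1562.34900731])} 0.995869140625
{'time': 0.1, 'joint_positions': array([-1.25501458e+00,  3.42649510e-01,  1.52493057e+00,  2.78920593e-05,
        1.27540417e+00, -1.45983651e-01]), 'dq': array([ 0.00011567, -0.00223142, -0.00166298, -0.00114398,  0.00038246,
        0.00105647]), 'tau': array([ 2.45959767e-03, -4.32002628e+01, -2.44694245e+01,  7.19925016e-02,
        5.26732416e-02, -4.73030127e-05]), 'tool_pos': array([ 233.81259315, -469.61128547,  201.21315441]), 'tcp_rot': array([-3.14021973e+00, -2.28819373e-04,  4.61757097e-01]), 'contact_force': array([-0.1680123 ,  0.78299534, -0.09682669]), 'moment': array([-0.07318205, -0.07828297,  0.00123398]), 'finger_force': 0.0, 'grip_width': 91.85667138818563}
```

View pics/top0.png

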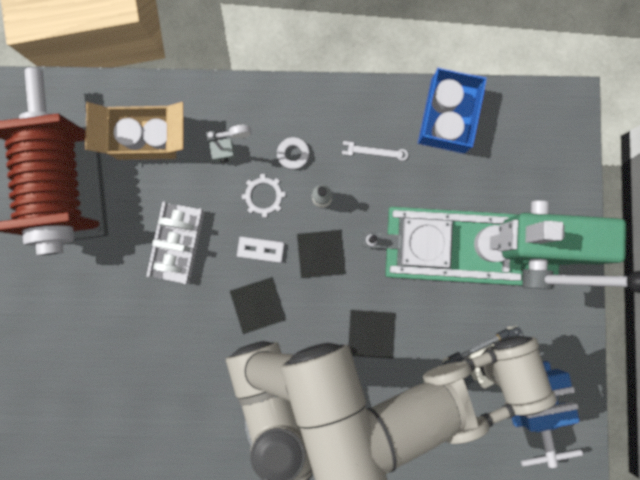

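View pics/side0.png

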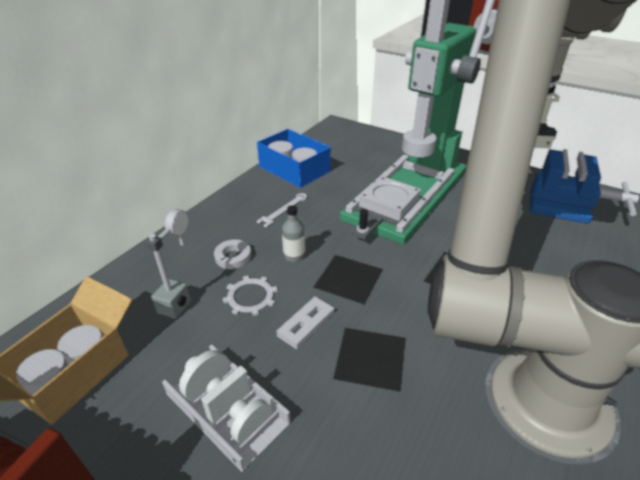

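Top view: the rack is at (175,243) with three blanks, and the press at (500,245) with its die at (427,243) and post at (375,241). The three mat lookalikes are at (321,253), (257,305) and (371,333). The blanks in the bins at (130,130), (155,130), (450,93) and (450,125) are decoys. Next: a close crop of the rack, and measurements.

```bash
cat > h.py <<'E'
import numpy as np,cv2
from plant import bot
def cam(n):
    m=bot.camera_model(n); f=240/np.tan(np.radians(m["vertical_fov"])/2); return m,f
def cloud(n,d):
    m,f=cam(n); v,u=np.mgrid[0:480,0:640]
    c=np.stack([(u-m["cx"])/f*d,(v-m["cy"])/f*d,d],-1)
    return (c-m["t"])@m["R"]
def ray(n,u,v,z):
    m,f=cam(n); r=m["R"].T@np.array([(u-m["cx"])/f,(v-m["cy"])/f,1]); o=-m["R"].T@m["t"]
    return o+r*(z-o[2])/r[2]
def proj(n,X):
    m,f=cam(n); c=m["R"]@np.asarray(X,float)+m["t"]; return c[0]/c[2]*f+m["cx"],c[1]/c[2]*f+m["cy"]
E
python3 - <<'E'
from h import *
t=cv2.imread("pics/top0.png"); s=cv2.imread("pics/side0.png")
a=cv2.resize(t[190:295,135:215],(400,525),interpolation=cv2.INTER_CUBIC)
b=cv2.resize(s[335:470,155:300],(400,372),interpolation=cv2.INTER_CUBIC); b=cv2.copyMakeBorder(b,0,153,0,0,cv2.BORDER_CONSTANT)
cv2.imwrite("pics/rack.png",np.hstack([a,b]))
# mats
g=t.max(2); mk=((g<52)).astype(np.uint8); mk=cv2.morphologyEx(mk,cv2.MORPH_OPEN,np.ones((7,7)))
cs,_=cv2.findContours(mk,0,2)
for c in cs:
    if cv2.contourArea(c)>900:
        (u,v),wh,an=cv2.minAreaRect(c); p=ray("top",u,v,3); print("mat?",(u,v),wh,an,p.round(),np.hypot(*p[:2]))
d=np.load("pics/top0.npy");P=cloud("top",d)
print("bench z",np.median(P[330:350,100:150,2]))
# rack heights column
for v in range(196,290,3): print(v,[int(P[v,u,2]) for u in range(144,212,4)])
E
```

```text
mat? (631.0608520507812, 379.52264404296875) (185.18719482421875, 8.334930419921875) 88.61964416503906 [ 142. -967.    3.] 977.4433228840251
bench z 0.15027567120347218
196 [-1, -5, 0, 0, 5, 9, 3, 1, 0, 0, 0, -1, 0, -2, 1, 4, 1]
199 [7, -4, 0, -4, 0, 0, -2, 6, 1, 2, 2, 7, -5, 3, -2, 2, -3]
202 [0, 0, -1, 1, -5, 38, 3, -5, 2, 0, 1, -5, -1, 3, 0, 3, -1]
205 [-2, 1, -2, 2, 0, 33, 6, 0, -2, 4, 1, 1, 3, -8, 1, 3, -1]
208 [2, 7, -1, -8, -3, 26, 13, 15, 9, 8, 0, 12, 0, 2, 4, 3, 0]
211 [-5, 1, 0, 4, 1, 21, 13, 6, 71, 5, 3, 4, 7, 0, 40, -2, 3]
214 [2, -7, 2, 4, 41, 24, 8, 63, 72, 72, 53, 3, 10, 2, 31, -5, 4]
217 [-2, 1, -4, -2, 40, 9, 3, 67, 66, 67, 2, 4, 8, -2, 15, -2, 3]
220 [0, -3, 4, -1, 81, 101, 100, 101, 61, 60, 5, 8, 5, 42, 18, 1, 1]
223 [-3, 0, 1, -2, 86, 96, 94, 104, 99, 98, 94, 2, 1, 38, 15, 0, 5]
226 [0, -1, -3, -1, 33, 1, 49, 91, 98, 100, 91, 73, 53, 39, 1, 3, -2]
229 [-1, -2, 0, 1, 30, 10, 9, 7, 32, 14, 49, 74, 55, 42, -2, 1, -2]
232 [-7, 3, 0, 35, 23, 7, 10, 6, 7, 8, 11, 8, 31, 35, -4, 6, 1]
235 [0, 0, -3, 41, 14, 11, 53, 61, 61, 48, 7, 4, 9, 25, -1, 4, 0]
238 [-2, 4, 0, 41, 10,
[... 451 characters left out ...]
2, 8, 8, 56, 61, 56, 5, 8, 12, 41, 15, 3, -4, 0, 6]
262 [-3, -1, 33, 20, 9, 59, 59, 52, 4, 10, 3, 37, 8, 0, 1, 7, -3]
265 [-1, -4, 22, 81, 79, 88, 67, 54, 7, 12, 3, 38, -4, -1, 1, 3, 8]
268 [-7, 32, 21, 73, 84, 81, 82, 72, 76, 54, 31, 30, 0, 0, 0, 0, 0]
271 [2, 34, 16, 5, 8, 26, 79, 74, 69, 47, 11, 33, 2, 0, 1, 1, -3]
274 [0, 41, 14, 8, 8, 11, -1, 13, 28, 29, 8, 26, 4, -1, -7, 2, 0]
277 [-1, 4, 3, 5, 6, 11, 1, 5, 6, 11, 39, 12, -4, -7, 0, -1, 2]
280 [2, -1, 8, -4, -2, 1, -2, 8, 5, 5, 39, 10, -5, 8, 3, 3, -1]
283 [0, 0, 0, 6, -5, 0, -2, 1, -1, 2, 37, 4, 4, -4, 0, -1, -5]
286 [2, -4, 0, -1, -5, -3, -2, -2, 0, 3, 3, -5, 0, 0, -3, 3, -5]
289 [1, -1, 0, 0, 4, 0, -5, 0, 0, 0, 3, -5, 2, 4, 1, 1, 1]
```

View pics/rack.png

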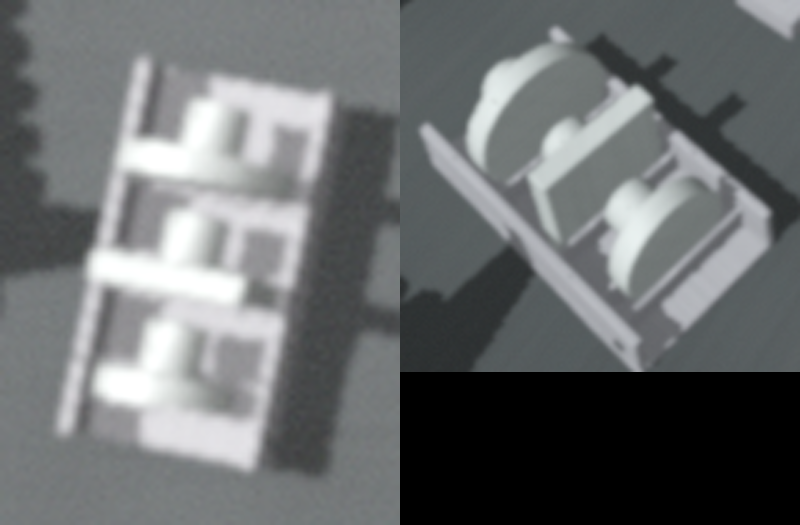

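The crop shows the three rack blanks: large round at top px (178,222), square at (173,245), small round at (170,267). The large one is chosen, with depth putting its top at about 101 mm (96 + 6). Its hub points towards image-up, which is the free end of the rack. Plan: pinch the hub with a tilted tool, swing it hub-up, lay it on the mat and regrasp from straight above. Next I measure the rack axis, mats, die and post.

```bash
cat > m.py <<'E'
from h import *
t=cv2.imread("pics/top0.png"); g=cv2.GaussianBlur(t,(3,3),0).max(2)
print([int(g[253,321]),int(g[305,257]),int(g[333,371]),int(g[300,330])])
mk=(g<int(g[253,321])+12).astype(np.uint8); mk=cv2.morphologyEx(mk,cv2.MORPH_OPEN,np.ones((9,9)))
cs,_=cv2.findContours(mk,0,2)
for c in cs:
    if 900<cv2.contourArea(c)<4000:
        (u,v),wh,an=cv2.minAreaRect(c); p=ray("top",u,v,3); print("mat?",(int(u),int(v)),np.round(wh),round(an),p.round(),np.hypot(*p[:2]).round())
Pt=cloud("top",np.load("pics/top0.npy")); Ps=cloud("side",np.load("pics/side0.npy"))
T=Pt[190:295,135:215].reshape(-1,3); S=Ps[335:470,155:300].reshape(-1,3)
c0=ray("top",175,243,40)[:2]; print("rack approx",c0)
for n,Q in(("top",T),("side",S)):
    w=Q[(Q[:,2]>6)&(Q[:,2]<110)&(np.hypot(*(Q[:,:2]-c0).T)<140)]
    r=cv2.minAreaRect(w[:,:2][w[:,2]<45].astype(np.float32)); print(n,"rack rect",r)
    k=w[w[:,2]>77]
    # disc points of large: farthest x cluster
    L=k[k[:,0]>c0[0]+25]; m=L[:,:2].mean(0); U,_,V=np.linalg.svd(L[:,:2]-m); print(n,"large z>77 n,mean,dir,zmax",len(L),m,V[0],np.percentile(L[:,2],97))
E
python3 m.py
python3 - <<'E'
from h import *
P=cloud("top",np.load("pics/top0.npy"))
S=cloud("side",np.load("pics/side0.npy"))
for n,Q in(("top",P),("side",S)):
    Q=Q.reshape(-1,3)
    c=ray("top",427,243,76)[:2]; 
    w=Q[(abs(Q[:,0]-c[0])<75)&(abs(Q[:,1]-c[1])<75)&(Q[:,2]>70)&(Q[:,2]<82)]
    r=cv2.minAreaRect(w[:,:2].astype(np.float32)); print(n,"die",c,r,np.median(w[:,2]))
    c=ray("top",375,241,102)[:2]
    w=Q[(abs(Q[:,0]-c[0])<40)&(abs(Q[:,1]-c[1])<40)&(Q[:,2]>92)]; print(n,"post",c,w.mean(0) if len(w) else 0,np.percentile(w[:,2],90) if len(w) else 0,len(w))
E
```

```text
[56, 56, 56, 122]
mat? (371, 334) [43. 46.] 3 [ 251. -236.    3.] 344.0
mat? (630, 379) [182.  10.] 89 [ 144. -967.    3.] 977.0
mat? (257, 304) [43. 43.] 72 [328.  90.   3.] 340.0
mat? (321, 253) [42. 43.] 85 [479. -89.   3.] 487.0
mat? (78, 175) [112.  30.] 82 [693. 623.   3.] 932.0
rack approx [498.29338354 322.5980574 ]
top rack rect ((498.5823974609375, 332.5121154785156), (276.30047607421875, 226.20701599121094), 1.9990441799163818)
top large z>77 n,mean,dir,zmax 185 [548.57201797 314.70197027] [0.1702286 0.9854046] 105.75825768911449
side rack rect ((500.1204528808594, 327.8941345214844), (113.43101501464844, 216.27842712402344), 79.95144653320312)
side large z>77 n,mean,dir,zmax 649 [547.54905608 323.94696978] [0.19076345 0.98163604] 102.45181475008035
top die [ 509.99267813 -379.26064821] ((511.15252685546875, -377.1910095214844), (126.21232604980469, 125.59225463867188), 87.51078796386719) 75.5654547175241
top post [ 510.66515181 -234.44429357] [ 516.8831975  -227.36754603  102.54459516] 106.24866445865203 52
side die [ 509.99267813 -379.26064821] ((513.0405883789062, -377.2289733886719), (132.83773803710938, 126.58599090576172), 87.72389221191406) 75.98897651549366
side post [ 510.66515181 -234.44429357] [ 517.29943777 -223.32162384   99.57988863] 103.06064855896871 57
```

Request:
send_rows([
  {"x":1,"y":-0.85,"z":-0.5,"az":0.61,"jaw":0.3},
  {"x":1,"y":-0.85,"z":-0.5,"az":0.61,"jaw":0.3},
  {"x":1,"y":-0.85,"z":-0.5,"az":0.61,"jaw":0.3},
  {"x":1,"y":-0.85,"z":-0.5,"az":0.61,"jaw":0.3},
  {"x":1,"y":-0.85,"z":-0.5,"az":0.61,"jaw":0.3},
  {"x":1,"y":-0.85,"z":-0.5,"az":0.61,"jaw":0.3},
  {"x":1,"y":-0.85,"z":-0.5,"az":0.61,"jaw":0.3},
  {"x":1,"y":-0.85,"z":-0.5,"az":0.61,"jaw":0.3},
  {"x":1,"y":-0.85,"z":-0.5,"az":0.61,"jaw":0.3},
  {"x":1,"y":-0.85,"z":-0.5,"az":0.61,"jaw":0.3},
])

```text
schema error: expected keys x, y, z, ax, ay, az, jaw
```

```bash
cat > go.py <<'E'
# usage: go.py x y z yawdeg tiltdeg -> row numbers from the present pose (TCP target)
import sys; from h import *
from scipy.spatial.transform import Rotation as Ro
x,y,z,yaw,th=map(float,sys.argv[1:6]); o=bot.get_obs()
R0=Ro.from_euler("xyz",o["tcp_rot"]); R1=Ro.from_euler("ZXY",[yaw,180,th],degrees=True)
d=R0.inv().apply(np.array([x,y,z])-o["tool_pos"])/200; r=(R0.inv()*R1).as_rotvec()/np.radians(60)
print("t",o["time"],"pos",o["tool_pos"].round(1),"rot",o["tcp_rot"].round(3),"q",o["joint_positions"].round(2),"w",o["grip_width"].round(1),"F",o["contact_force"].round(1),"ff",o["finger_force"])
print("shift",d.round(3),"turn",r.round(3))
E
python3 go.py 620 306.5 133 -10 -30
```

```text
Traceback (most recent call last):
  File "go.py", line 7, in <module>
    print("t",o["time"],"pos",o["tool_pos"].round(1),"rot",o["tcp_rot"].round(3),"q",o["joint_positions"].round(2),"w",o["grip_width"].round(1),"F",o["contact_force"].round(1),"ff",o["finger_force"])
                                                                                                                       ^^^^^^^^^^^^^^^^^^^^^
AttributeError: 'float' object has no attribute 'round'
```

Request:
send_rows([
  {"x":1,"y":-0.85,"z":-0.5,"ax":0,"ay":0,"az":0.61,"jaw":0.3},
  {"x":1,"y":-0.85,"z":-0.5,"ax":0,"ay":0,"az":0.61,"jaw":0.3},
  {"x":1,"y":-0.85,"z":-0.5,"ax":0,"ay":0,"az":0.61,"jaw":0.3},
  {"x":1,"y":-0.85,"z":-0.5,"ax":0,"ay":0,"az":0.61,"jaw":0.3},
  {"x":1,"y":-0.85,"z":-0.5,"ax":0,"ay":0,"az":0.61,"jaw":0.3},
  {"x":1,"y":-0.85,"z":-0.5,"ax":0,"ay":0,"az":0.61,"jaw":0.3},
  {"x":1,"y":-0.85,"z":-0.5,"ax":0,"ay":0,"az":0.61,"jaw":0.3},
  {"x":1,"y":-0.85,"z":-0.5,"ax":0,"ay":0,"az":0.61,"jaw":0.3},
  {"x":1,"y":-0.85,"z":-0.5,"ax":0,"ay":0,"az":0.61,"jaw":0.3},
  {"x":1,"y":-0.85,"z":-0.5,"ax":0,"ay":0,"az":0.61,"jaw":0.3},
])

```text
time: 1.35
tool_pos: [337.0, -229.1, 301.5]
tcp_rot: [-3.141, 0.0, -0.178]
contact_force: [-0.1, 1.1, -0.2]
grip_width: 59.8
finger_force: 0.0
```

Request:
send_rows([
  {"x":0.3,"y":-1,"z":0,"ax":0,"ay":0,"az":0,"jaw":0.3},
  {"x":0.3,"y":-1,"z":0,"ax":0,"ay":0,"az":0,"jaw":0.3},
  {"x":0.3,"y":-1,"z":0,"ax":0,"ay":0,"az":0,"jaw":0.3},
  {"x":0.3,"y":-1,"z":0,"ax":0,"ay":0,"az":0,"jaw":0.3},
  {"x":0.3,"y":-1,"z":0,"ax":0,"ay":0,"az":0,"jaw":0.3},
  {"x":0.3,"y":-1,"z":0,"ax":0,"ay":0,"az":0,"jaw":0.3},
  {"x":0.3,"y":-1,"z":0,"ax":0,"ay":0,"az":0,"jaw":0.3},
  {"x":0.3,"y":-1,"z":0,"ax":0,"ay":0,"az":0,"jaw":0.3},
  {"x":0.3,"y":-1,"z":0,"ax":0,"ay":0,"az":0,"jaw":0.3},
  {"x":0.3,"y":-1,"z":0,"ax":0,"ay":0,"az":0,"jaw":0.3},
])

```text
time: 2.6
tool_pos: [431.5, -42.6, 301.8]
tcp_rot: [3.142, -0.0, -0.177]
contact_force: [-0.9, 0.6, 0.4]
grip_width: 59.9
finger_force: 0.0
```

```bash
sed -i 's/o\["grip_width"\].round(1)/round(o["grip_width"],1)/' go.py; python3 go.py 620 306.5 133 -10 -30
```

```text
t 2.6 pos [431.5 -42.6 301.8] rot [ 3.142 -0.    -0.177] q [-0.28  0.11  1.56 -0.    1.48  1.47] w 59.9 F [-0.9  0.6  0.4] ff 0.0
shift [ 0.62  -1.884  0.844] turn [-0.001 -0.5   -0.003]
```

Request:
send_rows([
  {"x":0.3,"y":-1,"z":0,"ax":0,"ay":0,"az":0,"jaw":0.3},
  {"x":0.3,"y":-1,"z":0,"ax":0,"ay":0,"az":0,"jaw":0.3},
  {"x":0.3,"y":-1,"z":0,"ax":0,"ay":0,"az":0,"jaw":0.3},
  {"x":0.3,"y":-1,"z":0,"ax":0,"ay":0,"az":0,"jaw":0.3},
  {"x":0.3,"y":-1,"z":0,"ax":0,"ay":-0.1,"az":0,"jaw":0.3},
  {"x":0.3,"y":-1,"z":0,"ax":0,"ay":-0.2,"az":0,"jaw":0.3},
  {"x":0.3,"y":-1,"z":0,"ax":0,"ay":-0.3,"az":0,"jaw":0.3},
  {"x":0.3,"y":-1,"z":0,"ax":0,"ay":-0.5,"az":0,"jaw":0.3},
  {"x":0.3,"y":-1,"z":0,"ax":0,"ay":-0.5,"az":0,"jaw":0.3},
  {"x":0.3,"y":-1,"z":0,"ax":0,"ay":-0.5,"az":0,"jaw":0.3},
])

```text
time: 3.85
tool_pos: [526.1, 144.0, 301.4]
tcp_rot: [3.142, 0.522, -0.177]
contact_force: [0.1, 0.9, 0.3]
grip_width: 59.6
finger_force: 0.0
```

```bash
python3 go.py 620 306.5 133 -10 -30;python3 go.py 569.6 315.7 44.5 -10 -30
```

```text
t 3.85 pos [526.1 144.  301.4] rot [ 3.142  0.522 -0.177] q [0.05 0.68 0.82 0.14 2.15 1.85] w 59.6 F [0.1 0.9 0.3] ff 0.0
shift [ 0.696 -0.883  0.571] turn [-0.001 -0.002 -0.002]
t 3.85 pos [526.1 144.  301.4] rot [ 3.142  0.522 -0.177] q [0.05 0.68 0.82 0.14 2.15 1.85] w 59.6 F [0.1 0.9 0.3] ff 0.0
shift [ 0.695 -0.884  1.083] turn [-0.001 -0.002 -0.002]
```

Request:
send_rows([
  {"x":0.695,"y":-0.884,"z":0.3,"ax":0,"ay":0,"az":0,"jaw":0.3},
  {"x":0.695,"y":-0.884,"z":0.3,"ax":0,"ay":0,"az":0,"jaw":0.3},
  {"x":0.695,"y":-0.884,"z":0.3,"ax":0,"ay":0,"az":0,"jaw":0.3},
  {"x":0.695,"y":-0.884,"z":0.3,"ax":0,"ay":0,"az":0,"jaw":0.3},
  {"x":0.695,"y":-0.884,"z":0.3,"ax":0,"ay":0,"az":0,"jaw":0.3},
  {"x":0.695,"y":-0.884,"z":0.571,"ax":0,"ay":0,"az":0,"jaw":0.3},
  {"x":0.695,"y":-0.884,"z":0.571,"ax":0,"ay":0,"az":0,"jaw":0.3},
  {"x":0.695,"y":-0.884,"z":0.571,"ax":0,"ay":0,"az":0,"jaw":0.3},
  {"x":0.695,"y":-0.884,"z":0.571,"ax":0,"ay":0,"az":0,"jaw":0.3},
  {"x":0.695,"y":-0.884,"z":0.571,"ax":0,"ay":0,"az":0,"jaw":0.3},
])

```text
time: 5.1
tool_pos: [620.7, 306.6, 135.7]
tcp_rot: [-3.139, 0.518, -0.176]
contact_force: [0.2, 0.5, 0.6]
grip_width: 59.9
finger_force: 0.0
```

```bash
python3 go.py 569.6 315.7 44.5 -10 -30
python3 - <<'E'
from h import *
o=[]
for n in("side","top"):
    p,d=bot.capture(n); u,v=proj(n,[565,315,70]); u,v=int(u),int(v); h=75
    u0,v0=max(u-h,0),max(v-h,0); print(n,u0,v0); c=p[v0:v0+150,u0:u0+150,::-1]
    cc=cv2.resize(c,(400,400),interpolation=cv2.INTER_CUBIC); o.append(cc)
cv2.imwrite("pics/g1.png",np.hstack(o))
E
```

```text
t 5.1 pos [620.7 306.6 135.7] rot [-3.139  0.518 -0.176] q [0.25 1.09 0.41 0.24 2.1  2.07] w 59.9 F [0.2 0.5 0.6] ff 0.0
shift [0.001 0.002 0.525] turn [-0.003 -0.005 -0.001]
side 123 289
top 100 143
```

View pics/g1.png

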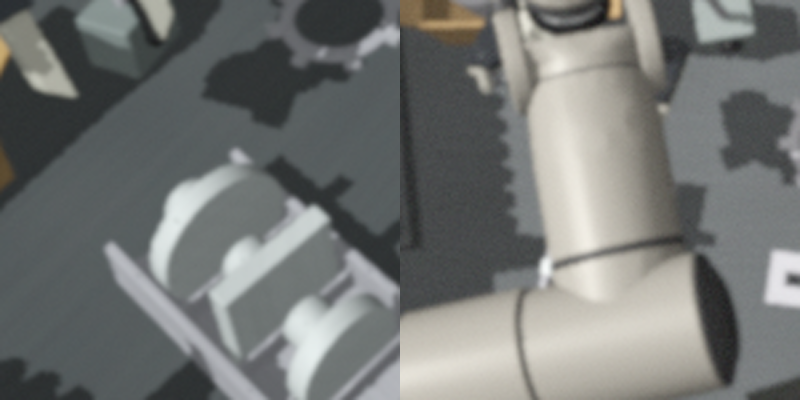

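Run:
```python
from h import *
for n,A in(("top",(slice(90,175),slice(80,260))),("side",(slice(180,420),slice(0,215)))):
    Q=cloud(n,np.load(f"pics/{n}0.npy"))[A].reshape(-1,3)
    Q=Q[(Q[:,0]>570)&(Q[:,1]<460)&(Q[:,1]>120)&(Q[:,2]>12)&(Q[:,2]<230)]
    for lo in range(10,230,40):
        w=Q[(Q[:,2]>lo)&(Q[:,2]<=lo+40)]
        for a,b in((120,240),(240,460)):
            k=w[(w[:,1]>a)&(w[:,1]<=b)]
            if len(k)>5: print(n,lo,(a,b),len(k),np.percentile(k[:,:2],[3,97],axis=0).round().tolist())
```

```text
top 10 (120, 240) 130 [[735.0, 168.0], [791.0, 225.0]]
top 10 (240, 460) 451 [[743.0, 344.0], [872.0, 457.0]]
top 50 (120, 240) 319 [[741.0, 172.0], [791.0, 228.0]]
top 50 (240, 460) 1266 [[744.0, 343.0], [873.0, 457.0]]
top 90 (120, 240) 21 [[760.0, 168.0], [772.0, 205.0]]
top 90 (240, 460) 678 [[749.0, 295.0], [874.0, 345.0]]
top 130 (120, 240) 23 [[760.0, 123.0], [778.0, 202.0]]
top 170 (120, 240) 228 [[756.0, 123.0], [783.0, 209.0]]
top 210 (120, 240) 55 [[767.0, 122.0], [788.0, 196.0]]
side 10 (120, 240) 455 [[737.0, 172.0], [781.0, 235.0]]
side 10 (240, 460) 1698 [[586.0, 349.0], [874.0, 455.0]]
side 50 (120, 240) 494 [[741.0, 174.0], [788.0, 232.0]]
side 50 (240, 460) 4101 [[744.0, 342.0], [874.0, 457.0]]
side 90 (120, 240) 98 [[761.0, 131.0], [781.0, 208.0]]
side 90 (240, 460) 1424 [[750.0, 298.0], [875.0, 339.0]]
side 130 (120, 240) 163 [[761.0, 123.0], [782.0, 208.0]]
side 170 (120, 240) 566 [[756.0, 122.0], [783.0, 213.0]]
side 210 (120, 240) 58 [[773.0, 120.0], [790.0, 142.0]]
```

Request:
send_rows([
  {"x":0,"y":0,"z":0.2,"ax":0,"ay":0,"az":0,"jaw":0.3},
  {"x":0,"y":0,"z":0.35,"ax":0,"ay":0,"az":0,"jaw":0.3},
  {"x":0,"y":0,"z":0.45,"ax":0,"ay":0,"az":0,"jaw":0.3},
  {"x":0,"y":0,"z":0.525,"ax":0,"ay":0,"az":0,"jaw":0.3},
  {"x":0,"y":0,"z":0.525,"ax":0,"ay":0,"az":0,"jaw":0.3},
  {"x":0,"y":0,"z":0.525,"ax":0,"ay":0,"az":0,"jaw":-0.1},
  {"x":0,"y":0,"z":0.525,"ax":0,"ay":0,"az":0,"jaw":-1},
  {"x":0,"y":0,"z":0.525,"ax":0,"ay":0,"az":0,"jaw":-1},
  {"x":0,"y":0,"z":0.525,"ax":0,"ay":0,"az":0,"jaw":-1},
  {"x":0,"y":0,"z":0.525,"ax":0,"ay":0,"az":0,"jaw":-1},
])

```text
time: 6.45
tool_pos: [567.5, 316.0, 42.4]
tcp_rot: [3.141, 0.524, -0.177]
contact_force: [-0.1, -0.7, 0.4]
grip_width: 26.1
finger_force: 26.9
```

```bash
python3 go.py 569.6 315.7 144.5 -10 -30
```

```text
t 6.45 pos [567.5 316.   42.4] rot [ 3.141  0.524 -0.177] q [0.27 1.03 0.82 0.22 1.78 2.01] w 26.1 F [-0.1 -0.7  0.4] ff 26.933150980621576
shift [-0.246 -0.    -0.447] turn [-0.001 -0.    -0.002]
```

Grip width reads 26 where 34 was expected, so I'm looking before lifting.

Run:
```python
from h import *
n="side";p,d=bot.capture(n)
c=p[270:430,110:270,::-1]; c=cv2.resize(c,(600,600),interpolation=cv2.INTER_CUBIC)
cv2.imwrite("pics/g2.png",c); print(bot.get_obs()["grip_width"],bot.get_obs()["finger_force"], [proj(n,q) for q in ([567.5,316,42.4],[577,314,59],[549,319,102])])
```

```text
26.531509323942455 26.937711853533983 [(np.float64(199.7758601967239), np.float64(373.14693601839065)), (np.float64(195.13230262418594), np.float64(364.6580213510663)), (np.float64(200.41267888933214), np.float64(359.09361643936586))]
```

View pics/g2.png

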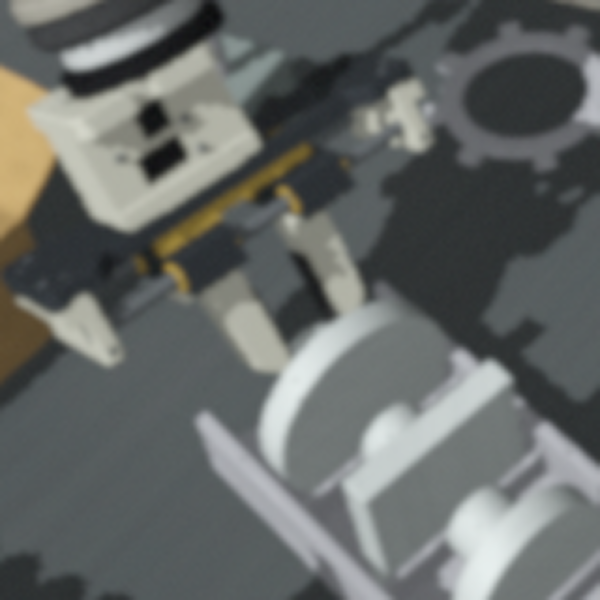

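The fingers straddle the hub, apparently shallow on its upper chord. I'll reopen, go 7 mm lower and close again.

Request:
send_rows([
  {"x":0,"y":0,"z":0,"ax":0,"ay":0,"az":0,"jaw":0.3},
  {"x":0,"y":0,"z":0,"ax":0,"ay":0,"az":0,"jaw":0.3},
  {"x":0,"y":0,"z":0,"ax":0,"ay":0,"az":0,"jaw":0.3},
  {"x":0.022,"y":0,"z":0.03,"ax":0,"ay":0,"az":0,"jaw":0.3},
  {"x":0.022,"y":0,"z":0.03,"ax":0,"ay":0,"az":0,"jaw":0.3},
  {"x":0.022,"y":0,"z":0.03,"ax":0,"ay":0,"az":0,"jaw":-0.1},
  {"x":0.022,"y":0,"z":0.03,"ax":0,"ay":0,"az":0,"jaw":-1},
  {"x":0.022,"y":0,"z":0.03,"ax":0,"ay":0,"az":0,"jaw":-1},
  {"x":0.022,"y":0,"z":0.03,"ax":0,"ay":0,"az":0,"jaw":-1},
  {"x":0.022,"y":0,"z":0.03,"ax":0,"ay":0,"az":0,"jaw":-1},
])

```text
time: 7.75
tool_pos: [568.4, 315.9, 35.3]
tcp_rot: [-3.142, 0.523, -0.177]
contact_force: [-0.1, 0.3, 1.7]
grip_width: 31.9
finger_force: 30.0
```

```bash
python3 go.py 569.6 315.7 144.5 -10 -30
```

```text
t 7.75 pos [568.4 315.9  35.3] rot [-3.142  0.523 -0.177] q [0.27 1.03 0.82 0.22 1.77 2.01] w 31.9 F [-0.1  0.3  1.7] ff 30.00610113143921
shift [-0.268 -0.    -0.476] turn [-0.001 -0.    -0.002]
```

Request:
send_rows([
  {"x":0,"y":0,"z":0,"ax":0,"ay":0,"az":0,"jaw":0.2},
  {"x":0,"y":0,"z":0,"ax":0,"ay":0,"az":0,"jaw":0.2},
  {"x":0,"y":0,"z":0,"ax":0,"ay":0,"az":0,"jaw":0.2},
  {"x":0.023,"y":0,"z":0.012,"ax":0,"ay":0,"az":0,"jaw":0.2},
  {"x":0.023,"y":0,"z":0.012,"ax":0,"ay":0,"az":0,"jaw":0.2},
  {"x":0.023,"y":0,"z":0.012,"ax":0,"ay":0,"az":0,"jaw":-0.1},
  {"x":0.023,"y":0,"z":0.012,"ax":0,"ay":0,"az":0,"jaw":-1},
  {"x":0.023,"y":0,"z":0.012,"ax":0,"ay":0,"az":0,"jaw":-1},
  {"x":0.023,"y":0,"z":0.012,"ax":0,"ay":0,"az":0,"jaw":-1},
  {"x":0.023,"y":0,"z":0.012,"ax":0,"ay":0,"az":0,"jaw":-1},
])

```text
time: 9.0
tool_pos: [571.1, 315.4, 30.8]
tcp_rot: [-3.142, 0.523, -0.177]
contact_force: [0.2, -0.5, 0.7]
grip_width: 32.7
finger_force: 30.0
```

```bash
python3 go.py 569.6 315.7 144.5 -10 -30
```

```text
t 9.0 pos [571.1 315.4  30.8] rot [-3.142  0.523 -0.177] q [0.27 1.04 0.81 0.22 1.76 2.01] w 32.7 F [ 0.2 -0.5  0.7] ff 30.003209710121155
shift [-0.291  0.    -0.489] turn [-0.001 -0.    -0.002]
```

Request:
send_rows([
  {"x":-0.025,"y":0,"z":-0.043,"ax":0,"ay":0,"az":0,"jaw":-1},
  {"x":-0.05,"y":0,"z":-0.087,"ax":0,"ay":0,"az":0,"jaw":-1},
  {"x":-0.1,"y":0,"z":-0.173,"ax":0,"ay":0,"az":0,"jaw":-1},
  {"x":-0.15,"y":0,"z":-0.26,"ax":0,"ay":0,"az":0,"jaw":-1},
  {"x":-0.2,"y":0,"z":-0.346,"ax":0,"ay":0,"az":0,"jaw":-1},
  {"x":-0.25,"y":0,"z":-0.433,"ax":0,"ay":0,"az":0,"jaw":-1},
  {"x":-0.3,"y":0,"z":-0.52,"ax":0,"ay":0,"az":0,"jaw":-1},
  {"x":-0.35,"y":0,"z":-0.606,"ax":0,"ay":0,"az":0,"jaw":-1},
  {"x":-0.4,"y":0,"z":-0.693,"ax":0,"ay":0,"az":0,"jaw":-1},
  {"x":-0.4,"y":0,"z":-0.693,"ax":0,"ay":0,"az":0,"jaw":-1},
])

```text
time: 10.25
tool_pos: [571.9, 315.6, 193.4]
tcp_rot: [-3.139, 0.519, -0.176]
contact_force: [0.2, 0.4, -4.6]
grip_width: 32.7
finger_force: 30.0
```

```bash
python3 go.py 500 -50 220 -10 60
python3 - <<'E'
from h import *
n="side";p,d=bot.capture(n)
c=p[220:440,80:320,::-1]; c=cv2.resize(c,(600,550),interpolation=cv2.INTER_CUBIC)
cv2.imwrite("pics/g3.png",c)
E
```

```text
t 10.25 pos [571.9 315.6 193.4] rot [-3.139  0.519 -0.176] q [0.27 0.94 0.6  0.25 2.07 2.09] w 32.7 F [ 0.2  0.4 -4.6] ff 29.98945266008377
shift [-0.096  1.863 -0.103] turn [-0.002  1.496 -0.003]
```

View pics/g3.png

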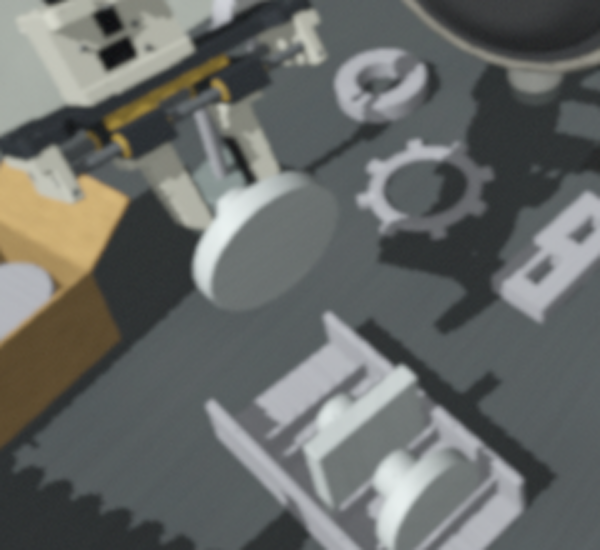

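The blank is lifted clear at crop (265,240), the other two are untouched in the rack, and the disc is hanging nearly vertical. Now carry it towards the mat at (479,-89), tilting hub-up on the way.

Request:
send_rows([
  {"x":0,"y":0.1,"z":-0.05,"ax":0,"ay":0,"az":0,"jaw":-1},
  {"x":-0.01,"y":0.25,"z":-0.1,"ax":0,"ay":0,"az":0,"jaw":-1},
  {"x":-0.02,"y":0.4,"z":-0.15,"ax":0,"ay":0.1,"az":0,"jaw":-1},
  {"x":-0.03,"y":0.55,"z":-0.15,"ax":0,"ay":0.2,"az":0,"jaw":-1},
  {"x":-0.04,"y":0.7,"z":-0.15,"ax":0,"ay":0.3,"az":0,"jaw":-1},
  {"x":-0.05,"y":0.85,"z":-0.15,"ax":0,"ay":0.4,"az":0,"jaw":-1},
  {"x":-0.05,"y":0.95,"z":-0.15,"ax":0,"ay":0.5,"az":0,"jaw":-1},
  {"x":-0.05,"y":1,"z":-0.15,"ax":0,"ay":0.6,"az":0,"jaw":-1},
  {"x":-0.05,"y":1,"z":-0.15,"ax":0,"ay":0.75,"az":0,"jaw":-1},
  {"x":-0.05,"y":1,"z":-0.15,"ax":0,"ay":0.75,"az":0,"jaw":-1},
])

```text
time: 11.55
tool_pos: [537.9, 116.7, 220.5]
tcp_rot: [3.14, -0.256, -0.176]
contact_force: [1.0, -0.3, -3.3]
grip_width: 32.7
finger_force: 30.0
```

```bash
python3 go.py 475 -89 160 -10 45
```

```text
t 11.55 pos [537.9 116.7 220.5] rot [ 3.14  -0.256 -0.176] q [ 0.12  0.24  1.65 -0.09  1.01  1.91] w 32.7 F [ 1.  -0.3 -3.3] ff 29.99193012714386
shift [-0.202  1.067  0.262] turn [ 0.003  0.506 -0.001]
```

Request:
send_rows([
  {"x":-0.02,"y":0.15,"z":0.02,"ax":0,"ay":0,"az":0,"jaw":-1},
  {"x":-0.05,"y":0.3,"z":0.05,"ax":0,"ay":0.1,"az":0,"jaw":-1},
  {"x":-0.1,"y":0.45,"z":0.1,"ax":0,"ay":0.2,"az":0,"jaw":-1},
  {"x":-0.15,"y":0.6,"z":0.1,"ax":0,"ay":0.3,"az":0,"jaw":-1},
  {"x":-0.2,"y":0.75,"z":0.15,"ax":0,"ay":0.4,"az":0,"jaw":-1},
  {"x":-0.2,"y":0.9,"z":0.2,"ax":0,"ay":0.5,"az":0,"jaw":-1},
  {"x":-0.2,"y":1,"z":0.2,"ax":0,"ay":0.6,"az":0,"jaw":-1},
  {"x":-0.2,"y":1,"z":0.2,"ax":0,"ay":0.6,"az":0,"jaw":-1},
  {"x":-0.2,"y":1,"z":0.2,"ax":0,"ay":0.6,"az":0,"jaw":-1},
  {"x":-0.2,"y":1,"z":0.2,"ax":0,"ay":0.6,"az":0,"jaw":-1},
])

```text
time: 12.8
tool_pos: [484.9, -18.7, 173.5]
tcp_rot: [-3.001, -0.746, -0.173]
contact_force: [0.7, 0.9, -3.8]
grip_width: 32.5
finger_force: 30.0
```

```bash
python3 go.py 475 -89 120 -10 55;  python3 - <<'E'
from h import *
n="side";p,d=bot.capture(n)
c=p[140:340,230:450,::-1]; c=cv2.resize(c,(660,600),interpolation=cv2.INTER_CUBIC)
cv2.imwrite("pics/g4.png",c)
E
```

```text
t 12.8 pos [484.9 -18.7 173.5] rot [-3.001 -0.746 -0.173] q [-0.42  0.02  2.36  1.38  0.31  0.01] w 32.5 F [ 0.7  0.9 -3.8] ff 29.994744658470154
shift [-0.173  0.38   0.152] turn [-0.135  0.204 -0.013]
```

View pics/g4.png

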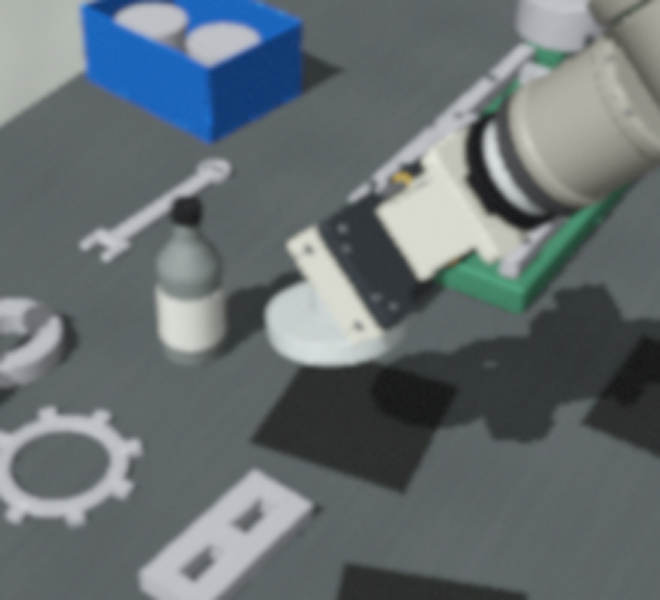

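The blank now hangs nearly level, hub up, at crop (335,320), above the mat edge. I'm backing off the tilt, since joint 5 is near its limit, and moving over the mat centre.

```bash
python3 go.py 488 -91 110 -10 33
```

```text
t 12.85 pos [484.6 -19.4 173.1] rot [-3.003 -0.748 -0.171] q [-0.42  0.02  2.36  1.4   0.31 -0.01] w 32.4 F [-0.2  0.9 -4.3] ff 29.99532848596573
shift [-0.158  0.386  0.233] turn [-0.134 -0.164  0.014]
```

Request:
send_rows([
  {"x":0,"y":0,"z":0,"ax":-0.03,"ay":-0.04,"az":0,"jaw":-1},
  {"x":0,"y":0,"z":0,"ax":-0.07,"ay":-0.08,"az":0,"jaw":-1},
  {"x":0,"y":0.05,"z":0,"ax":-0.1,"ay":-0.12,"az":0,"jaw":-1},
  {"x":-0.05,"y":0.1,"z":0.05,"ax":-0.134,"ay":-0.164,"az":0.014,"jaw":-1},
  {"x":-0.08,"y":0.2,"z":0.1,"ax":-0.134,"ay":-0.164,"az":0.014,"jaw":-1},
  {"x":-0.11,"y":0.3,"z":0.15,"ax":-0.134,"ay":-0.164,"az":0.014,"jaw":-1},
  {"x":-0.158,"y":0.386,"z":0.233,"ax":-0.134,"ay":-0.164,"az":0.014,"jaw":-1},
  {"x":-0.158,"y":0.386,"z":0.233,"ax":-0.134,"ay":-0.164,"az":0.014,"jaw":-1},
  {"x":-0.158,"y":0.386,"z":0.233,"ax":-0.134,"ay":-0.164,"az":0.014,"jaw":-1},
  {"x":-0.158,"y":0.386,"z":0.233,"ax":-0.134,"ay":-0.164,"az":0.014,"jaw":-1},
])

```text
time: 14.1
tool_pos: [483.8, -95.3, 124.3]
tcp_rot: [-3.125, -0.554, -0.176]
contact_force: [-0.7, 0.5, -3.9]
grip_width: 32.7
finger_force: 30.0
```

```bash
python3 go.py 488 -91 35 -10 33
```

```text
t 14.1 pos [483.8 -95.3 124.3] rot [-3.125 -0.554 -0.176] q [-0.47  0.15  2.23  0.64  0.28  0.69] w 32.7 F [-0.7  0.5 -3.9] ff 29.993683397769928
shift [-0.22  -0.018  0.389] turn [-0.015  0.021 -0.001]
```

```bash
python3 go.py 485 -90 60 -10 15
```

```text
t 14.1 pos [483.8 -95.3 124.3] rot [-3.125 -0.554 -0.176] q [-0.47  0.15  2.23  0.64  0.28  0.69] w 32.7 F [-0.7  0.5 -3.9] ff 29.993683397769928
shift [-0.168 -0.023  0.275] turn [-0.015 -0.279  0.001]
```

Request:
send_rows([
  {"x":0,"y":0,"z":0,"ax":-0.015,"ay":-0.06,"az":0,"jaw":-1},
  {"x":0,"y":0,"z":0,"ax":-0.015,"ay":-0.12,"az":0,"jaw":-1},
  {"x":0,"y":0,"z":0,"ax":-0.015,"ay":-0.18,"az":0,"jaw":-1},
  {"x":0,"y":0,"z":0,"ax":-0.015,"ay":-0.24,"az":0,"jaw":-1},
  {"x":-0.05,"y":0,"z":0.09,"ax":-0.015,"ay":-0.279,"az":0,"jaw":-1},
  {"x":-0.1,"y":-0.02,"z":0.18,"ax":-0.015,"ay":-0.279,"az":0,"jaw":-1},
  {"x":-0.168,"y":-0.023,"z":0.275,"ax":-0.015,"ay":-0.279,"az":0,"jaw":-1},
  {"x":-0.168,"y":-0.023,"z":0.275,"ax":-0.015,"ay":-0.279,"az":0,"jaw":-1},
  {"x":-0.168,"y":-0.023,"z":0.275,"ax":-0.015,"ay":-0.279,"az":0,"jaw":-1},
  {"x":-0.168,"y":-0.023,"z":0.275,"ax":-0.015,"ay":-0.279,"az":0,"jaw":-1},
])

```text
time: 15.35
tool_pos: [485.6, -90.8, 60.7]
tcp_rot: [3.141, -0.264, -0.174]
contact_force: [-0.7, -1.1, -4.4]
grip_width: 32.5
finger_force: 30.0
```

```bash
python3 go.py 485 -90 20 -10 15;  python3 - <<'E'
from h import *
n="side";p,d=bot.capture(n)
c=p[200:320,270:420,::-1]; c=cv2.resize(c,(750,600),interpolation=cv2.INTER_CUBIC)
cv2.imwrite("pics/g5.png",c)
E
```

```text
t 15.35 pos [485.6 -90.8  60.7] rot [ 3.141 -0.264 -0.174] q [-0.38  0.34  2.04  0.11  0.5   1.28] w 32.5 F [-0.7 -1.1 -4.4] ff 29.992261826992035
shift [-0.056 -0.004  0.195] turn [ 0.001 -0.002  0.   ]
```

View pics/g5.png

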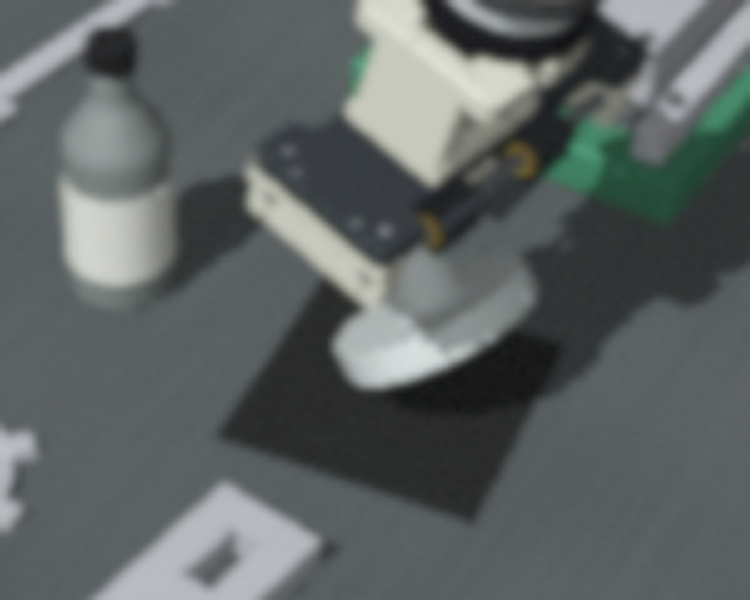

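Disc over the mat, tilted about 25° with its far edge (crop (365,370)) low. I'll lower it gently so the mat pivots it flat.

Request:
send_rows([
  {"x":-0.007,"y":0,"z":0.024,"ax":0,"ay":0,"az":0,"jaw":-1},
  {"x":-0.013,"y":0,"z":0.048,"ax":0,"ay":0,"az":0,"jaw":-1},
  {"x":-0.018,"y":0,"z":0.065,"ax":0,"ay":0,"az":0,"jaw":-1},
  {"x":-0.022,"y":0,"z":0.08,"ax":0,"ay":0,"az":0,"jaw":-1},
  {"x":-0.026,"y":0,"z":0.095,"ax":0,"ay":0,"az":0,"jaw":-1},
  {"x":-0.029,"y":0,"z":0.108,"ax":0,"ay":0,"az":0,"jaw":-1},
  {"x":-0.032,"y":0,"z":0.121,"ax":0,"ay":0,"az":0,"jaw":-1},
  {"x":-0.036,"y":0,"z":0.134,"ax":0,"ay":0,"az":0,"jaw":-1},
  {"x":-0.039,"y":0,"z":0.145,"ax":0,"ay":0,"az":0,"jaw":-1},
  {"x":-0.039,"y":0,"z":0.145,"ax":0,"ay":0,"az":0,"jaw":-1},
])

```text
time: 16.65
tool_pos: [490.1, -92.6, 34.8]
tcp_rot: [3.138, -0.276, -0.174]
contact_force: [-7.5, 2.0, 38.6]
grip_width: 33.0
finger_force: 30.3
```

```bash
python3 go.py 485 -90 22 -10 15
```

```text
t 16.65 pos [490.1 -92.6  34.8] rot [ 3.138 -0.276 -0.174] q [-0.38  0.4   2.07  0.13  0.41  1.26] w 33.0 F [-7.5  2.  38.6] ff 30.326852202415466
shift [-0.044 -0.009  0.054] turn [ 0.003 -0.014  0.001]
```

Force is 38 N and the finger tips probably bear on the disc. I'll ease up a few mm and open to let it settle flat.

Request:
send_rows([
  {"x":0.004,"y":0,"z":-0.015,"ax":0,"ay":0,"az":0,"jaw":-1},
  {"x":0.006,"y":0,"z":-0.025,"ax":0,"ay":0,"az":0,"jaw":-1},
  {"x":0.006,"y":0,"z":-0.025,"ax":0,"ay":0,"az":0,"jaw":-0.1},
  {"x":0.006,"y":0,"z":-0.025,"ax":0,"ay":0,"az":0,"jaw":0.1},
  {"x":0.006,"y":0,"z":-0.025,"ax":0,"ay":0,"az":0,"jaw":0.3},
  {"x":0.006,"y":0,"z":-0.025,"ax":0,"ay":0,"az":0,"jaw":0.5},
  {"x":0,"y":0,"z":-0.1,"ax":0,"ay":0,"az":0,"jaw":0.5},
  {"x":0,"y":0,"z":-0.25,"ax":0,"ay":0,"az":0,"jaw":0.5},
  {"x":0,"y":0,"z":-0.5,"ax":0,"ay":-0.1,"az":0,"jaw":0.5},
  {"x":0,"y":0,"z":-0.75,"ax":0,"ay":-0.25,"az":0,"jaw":0.5},
])

```text
time: 17.9
tool_pos: [448.2, -83.9, 167.6]
tcp_rot: [-3.141, -0.025, -0.174]
contact_force: [1.2, 0.2, -1.0]
grip_width: 68.7
finger_force: 0.0
```

```bash
python3 go.py 479 -89 200 -10 0;  python3 - <<'E'
from h import *
n="side";p,d=bot.capture(n); np.save("pics/s6.npy",d); cv2.imwrite("pics/s6.png",p[:,:,::-1])
c=p[180:340,270:430,::-1]; a=cv2.resize(c,(400,400),interpolation=cv2.INTER_CUBIC)
n="top";p,d=bot.capture(n); np.save("pics/t6.npy",d); cv2.imwrite("pics/t6.png",p[:,:,::-1])
c=p[200:300,270:370,::-1]; b=cv2.resize(c,(400,400),interpolation=cv2.INTER_CUBIC)
cv2.imwrite("pics/g6.png",np.hstack([a,b]))
E
```

```text
t 17.9 pos [448.2 -83.9 167.6] rot [-3.141 -0.025 -0.174] q [-0.36  0.23  1.78  0.01  1.1   1.39] w 68.7 F [ 1.2  0.2 -1. ] ff 0.0
shift [ 0.16  -0.002 -0.158] turn [-0.    -0.024  0.001]
```

View pics/g6.png

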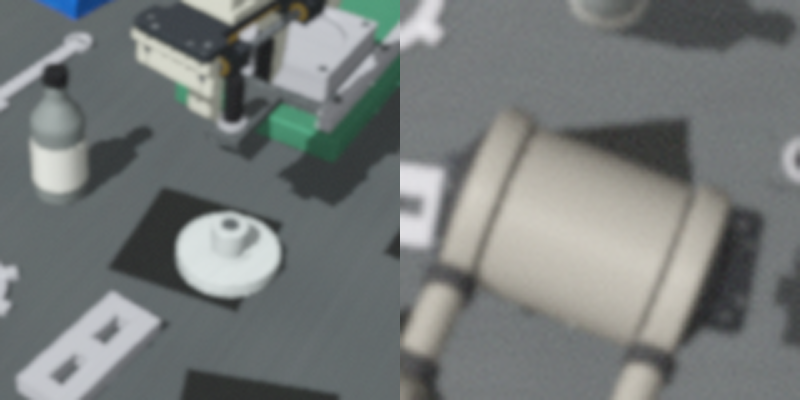

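It lies flat, hub up, at crop (228,255), offset on the mat. Measuring now.

```bash
cat > b.py <<'E'
from h import *
import sys
def blank(n,d,c,zb):   # hub top centre & disc rim extents around c, base height zb
    Q=cloud(n,d).reshape(-1,3); Q=Q[(np.hypot(*(Q[:,:2]-c).T)<90)]
    H=Q[abs(Q[:,2]-zb-46)<6]; D=Q[abs(Q[:,2]-zb-16)<5]
    print(n,"hub",len(H),cv2.minEnclosingCircle(H[:,:2].astype(np.float32)),np.median(H[:,2]), "disc",cv2.minEnclosingCircle(D[:,:2].astype(np.float32)),np.median(D[:,2]))
E
python3 - <<'E'
from b import *
blank("side",np.load("pics/s6.npy"),np.array([450,-90]),3)
print(ray("side",361.5,272,49),ray("side",361,281,19))
p=cv2.imread("pics/s6.png"); hsv=cv2.cvtColor(p,cv2.COLOR_BGR2HSV)
m=((hsv[:,:,2]>120)).astype(np.uint8); m[:,:330]=0;m[:255]=0;m[300:]=0;m[:,395:]=0
c=max(cv2.findContours(m,0,2)[0],key=cv2.contourArea); print(cv2.boundingRect(c))
E
```

```text
side hub 135 ((444.2434387207031, -81.28788757324219), 17.71771240234375) 48.9768156749327 disc ((444.25701904296875, -81.64441680908203), 49.13321304321289) 19.241698932856508
[439.91674593 -75.5300155   49.        ] [440.02911717 -76.90630906  19.        ]
(340, 264, 43, 35)
```

```bash
python3 go.py 444.2 -81.5 80 -10 0
```

```text
t 18.0 pos [452.5 -85.1 170. ] rot [ 3.141 -0.034 -0.173] q [-0.36  0.23  1.77  0.01  1.1   1.38] w 68.9 F [ 0.9 -0.1 -1.2] ff 0.0
shift [-0.059 -0.011  0.448] turn [ 0.001 -0.033  0.001]
```

Request:
send_rows([
  {"x":-0.03,"y":-0.01,"z":0.1,"ax":0,"ay":-0.033,"az":0,"jaw":0.5},
  {"x":-0.059,"y":-0.011,"z":0.25,"ax":0,"ay":-0.033,"az":0,"jaw":0.5},
  {"x":-0.059,"y":-0.011,"z":0.35,"ax":0,"ay":-0.033,"az":0,"jaw":0.5},
  {"x":-0.059,"y":-0.011,"z":0.42,"ax":0,"ay":-0.033,"az":0,"jaw":0.5},
  {"x":-0.059,"y":-0.011,"z":0.42,"ax":0,"ay":-0.033,"az":0,"jaw":0.5},
  {"x":-0.059,"y":-0.011,"z":0.42,"ax":0,"ay":-0.033,"az":0,"jaw":0.5},
  {"x":-0.059,"y":-0.011,"z":0.42,"ax":0,"ay":-0.033,"az":0,"jaw":0.5},
  {"x":-0.059,"y":-0.011,"z":0.42,"ax":0,"ay":-0.033,"az":0,"jaw":0.5},
  {"x":-0.059,"y":-0.011,"z":0.42,"ax":0,"ay":-0.033,"az":0,"jaw":0.5},
  {"x":-0.059,"y":-0.011,"z":0.42,"ax":0,"ay":-0.033,"az":0,"jaw":0.5},
])

```text
time: 19.25
tool_pos: [440.8, -80.1, 80.3]
tcp_rot: [-3.14, 0.006, -0.173]
contact_force: [0.3, 0.4, 0.4]
grip_width: 69.2
finger_force: 0.0
```

```bash
python3 go.py 444.2 -81.5 23 -10 0
```

```text
t 19.25 pos [440.8 -80.1  80.3] rot [-3.14   0.006 -0.173] q [-0.35  0.36  1.89  0.    0.9   1.39] w 69.2 F [0.3 0.4 0.4] ff 0.0
shift [0.02  0.004 0.286] turn [-0.001  0.006  0.001]
```

Request:
send_rows([
  {"x":0.02,"y":0.004,"z":0.1,"ax":0,"ay":0.006,"az":0,"jaw":0.5},
  {"x":0.02,"y":0.004,"z":0.2,"ax":0,"ay":0.006,"az":0,"jaw":0.5},
  {"x":0.02,"y":0.004,"z":0.25,"ax":0,"ay":0.006,"az":0,"jaw":0.4},
  {"x":0.02,"y":0.004,"z":0.285,"ax":0,"ay":0.006,"az":0,"jaw":0.2},
  {"x":0.02,"y":0.004,"z":0.285,"ax":0,"ay":0.006,"az":0,"jaw":0},
  {"x":0.02,"y":0.004,"z":0.285,"ax":0,"ay":0.006,"az":0,"jaw":-0.2},
  {"x":0.02,"y":0.004,"z":0.285,"ax":0,"ay":0.006,"az":0,"jaw":-0.4},
  {"x":0.02,"y":0.004,"z":0.285,"ax":0,"ay":0.006,"az":0,"jaw":-1},
  {"x":0.02,"y":0.004,"z":0.285,"ax":0,"ay":0.006,"az":0,"jaw":-1},
  {"x":0.02,"y":0.004,"z":0.285,"ax":0,"ay":0.006,"az":0,"jaw":-1},
])

```text
time: 20.5
tool_pos: [445.4, -81.9, 24.3]
tcp_rot: [-3.141, -0.003, -0.173]
contact_force: [-0.6, -0.5, 7.3]
grip_width: 2.7
finger_force: 3.8
```

```bash
python3 go.py 444.2 -81.5 223 -10 0
```

```text
t 20.5 pos [445.4 -81.9  24.3] rot [-3.141e+00 -3.000e-03 -1.730e-01] q [-0.35  0.45  1.94  0.    0.74  1.39] w 2.7 F [-0.6 -0.5  7.3] ff 3.770854222238995
shift [-0.004 -0.002 -0.993] turn [-0.001 -0.003  0.001]
```

The grip closed to 2.7 mm, so the hub was missed. Reopening, rising and looking.

Request:
send_rows([
  {"x":0,"y":0,"z":0,"ax":0,"ay":0,"az":0,"jaw":0.5},
  {"x":0,"y":0,"z":0,"ax":0,"ay":0,"az":0,"jaw":0.5},
  {"x":0,"y":0,"z":0,"ax":0,"ay":0,"az":0,"jaw":0.5},
  {"x":0,"y":0,"z":-0.1,"ax":0,"ay":0,"az":0,"jaw":0.5},
  {"x":0,"y":0,"z":-0.2,"ax":0,"ay":0,"az":0,"jaw":0.5},
  {"x":0,"y":0,"z":-0.4,"ax":0,"ay":0,"az":0,"jaw":0.5},
  {"x":0,"y":0,"z":-0.6,"ax":0,"ay":0,"az":0,"jaw":0.5},
  {"x":0,"y":0,"z":-0.75,"ax":0,"ay":0,"az":0,"jaw":0.5},
  {"x":0,"y":0,"z":-0.75,"ax":0,"ay":0,"az":0,"jaw":0.5},
  {"x":0,"y":0,"z":-0.75,"ax":0,"ay":0,"az":0,"jaw":0.5},
])

```text
time: 21.75
tool_pos: [443.7, -81.4, 172.5]
tcp_rot: [-3.14, 0.001, -0.173]
contact_force: [0.6, -0.5, -0.7]
grip_width: 68.6
finger_force: 0.0
```

```bash
python3 go.py 444.2 -81.5 80 -10 0;  python3 - <<'E'
from b import *
n="side";p,d=bot.capture(n); np.save("pics/s7.npy",d); cv2.imwrite("pics/s7.png",p[:,:,::-1])
c=p[180:340,270:430,::-1]; a=cv2.resize(c,(600,600),interpolation=cv2.INTER_CUBIC)
cv2.imwrite("pics/g7.png",a)
Q=cloud(n,d); 
for c in ((440,-70),(460,-90)):
  try: blank(n,d,np.array(c),3)
  except Exception as e: print(e)
print(proj(n,[445,-82,49]),proj(n,[479,-89,3]))
E
```

```text
t 21.75 pos [443.7 -81.4 172.5] rot [-3.14e+00  1.00e-03 -1.73e-01] q [-0.35  0.24  1.76  0.    1.15  1.39] w 68.6 F [ 0.6 -0.5 -0.7] ff 0.0
shift [0.003 0.001 0.463] turn [-0.001  0.001  0.001]
side hub 138 ((443.60443115234375, -79.61976623535156), 17.612377166748047) 49.16055898579286 disc ((444.2003173828125, -80.4892807006836), 50.193904876708984) 19.285006059559286
side hub 138 ((443.60443115234375, -79.61976623535156), 17.612377166748047) 49.16055898579286 disc ((444.2003173828125, -80.4892807006836), 50.193904876708984) 19.285006059559286
(np.float64(360.8747031761544), np.float64(269.57850665761043)) (np.float64(348.7608995050099), np.float64(276.8100332708503))
```

View pics/g7.png

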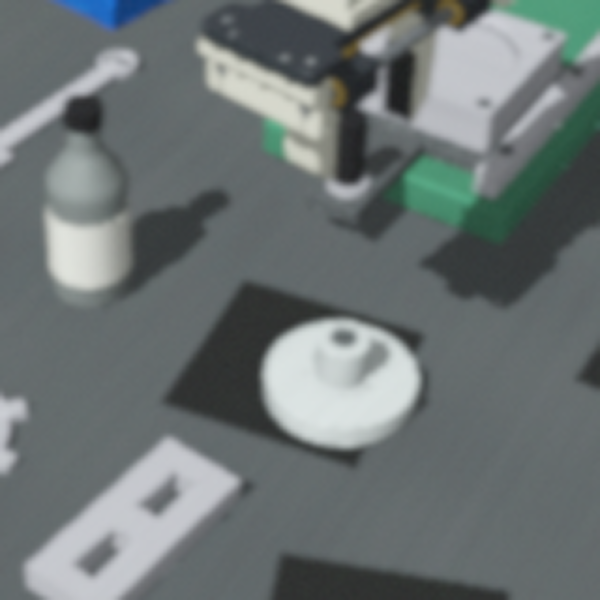

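The blank hasn't moved: hub at crop (343,350), flat on the mat. The rack widths and this miss both suggest the real finger tips sit above the reported TCP. Checking the tips in the depth image.

Run:
```python
from h import *
d=np.load("pics/s7.npy"); Q=cloud("side",d); print(proj("side",[443.7,-81.4,172.5]), bot.get_obs()["tool_pos"])
W=Q.reshape(-1,3); k=(np.hypot(W[:,0]-443.7,W[:,1]+81.4)<75)&(W[:,2]>70)
W=W[k]; 
for lo in range(120,280,8):
    s=W[(W[:,2]>=lo)&(W[:,2]<lo+8)]
    if len(s): print(lo,len(s),np.percentile(s,[5,95],axis=0).round().tolist())
```

```text
(np.float64(364.54723186326254), np.float64(227.43999502205233)) [443.52202113 -81.37621436 172.13643554]
192 9 [[429.0, -116.0, 198.0], [445.0, -72.0, 200.0]]
200 41 [[427.0, -119.0, 201.0], [451.0, -37.0, 207.0]]
208 69 [[426.0, -125.0, 209.0], [459.0, -29.0, 216.0]]
216 81 [[426.0, -124.0, 216.0], [461.0, -29.0, 223.0]]
224 78 [[426.0, -124.0, 225.0], [461.0, -29.0, 232.0]]
232 48 [[425.0, -128.0, 232.0], [443.0, -31.0, 240.0]]
240 37 [[426.0, -131.0, 240.0], [448.0, -38.0, 248.0]]
248 27 [[426.0, -128.0, 248.0], [449.0, -113.0, 256.0]]
256 12 [[433.0, -119.0, 257.0], [444.0, -114.0, 264.0]]
264 55 [[400.0, -128.0, 266.0], [433.0, -12.0, 272.0]]
272 134 [[400.0, -131.0, 273.0], [426.0, -12.0, 280.0]]
```

The real tips sit about 27 mm above the reported TCP, with no lateral offset. I'll correct for it and go to a reported z of about -3.

Request:
send_rows([
  {"x":0,"y":0,"z":0.2,"ax":0,"ay":0,"az":0,"jaw":0.4},
  {"x":0,"y":0,"z":0.4,"ax":0,"ay":0,"az":0,"jaw":0.4},
  {"x":0,"y":0,"z":0.6,"ax":0,"ay":0,"az":0,"jaw":0.4},
  {"x":0,"y":0,"z":0.74,"ax":0,"ay":0,"az":0,"jaw":0.4},
  {"x":0,"y":0,"z":0.82,"ax":0,"ay":0,"az":0,"jaw":0.4},
  {"x":0,"y":0,"z":0.86,"ax":0,"ay":0,"az":0,"jaw":0.4},
  {"x":0,"y":0,"z":0.87,"ax":0,"ay":0,"az":0,"jaw":0.2},
  {"x":0,"y":0,"z":0.87,"ax":0,"ay":0,"az":0,"jaw":0},
  {"x":0,"y":0,"z":0.87,"ax":0,"ay":0,"az":0,"jaw":-0.2},
  {"x":0,"y":0,"z":0.87,"ax":0,"ay":0,"az":0,"jaw":-0.6},
])

```text
time: 23.05
tool_pos: [444.5, -81.5, -0.4]
tcp_rot: [-3.14, -0.001, -0.173]
contact_force: [-0.4, 0.1, 2.0]
grip_width: 33.5
finger_force: 30.0
```

```bash
python3 go.py 444.2 -81.5 170 -10 0
```

```text
t 23.05 pos [ 4.445e+02 -8.150e+01 -4.000e-01] rot [-3.14e+00 -1.00e-03 -1.73e-01] q [-0.35  0.5   1.96  0.    0.68  1.39] w 33.5 F [-0.4  0.1  2. ] ff 30.001384019851685
shift [-0.001 -0.001 -0.852] turn [-0.001 -0.001  0.002]
```

Request:
send_rows([
  {"x":0,"y":0,"z":-0.1,"ax":0,"ay":0,"az":0,"jaw":-1},
  {"x":0,"y":0,"z":-0.25,"ax":0,"ay":0,"az":0,"jaw":-1},
  {"x":0,"y":0,"z":-0.45,"ax":0,"ay":0,"az":0,"jaw":-1},
  {"x":0.05,"y":0.1,"z":-0.65,"ax":0,"ay":0,"az":0.1,"jaw":-1},
  {"x":0.1,"y":0.2,"z":-0.85,"ax":0,"ay":0,"az":0.2,"jaw":-1},
  {"x":0.2,"y":0.35,"z":-0.85,"ax":0,"ay":0,"az":0.3,"jaw":-1},
  {"x":0.25,"y":0.5,"z":-0.85,"ax":0,"ay":0,"az":0.4,"jaw":-1},
  {"x":0.3,"y":0.65,"z":-0.85,"ax":0,"ay":0,"az":0.5,"jaw":-1},
  {"x":0.3,"y":0.7,"z":-0.85,"ax":0,"ay":0,"az":0.6,"jaw":-1},
  {"x":0.3,"y":0.7,"z":-0.85,"ax":0,"ay":0,"az":0.66,"jaw":-1},
])

```text
time: 24.3
tool_pos: [478.5, -230.5, 168.1]
tcp_rot: [-3.141, 0.003, -0.868]
contact_force: [-0.7, 0.7, -3.5]
grip_width: 33.3
finger_force: 30.0
```

```bash
python3 go.py 512 -377 165 -90 0
```

```text
t 24.3 pos [ 478.5 -230.5  168.1] rot [-3.141e+00  3.000e-03 -8.680e-01] q [-0.59  0.38  1.56  0.    1.2   1.84] w 33.3 F [-0.7  0.7 -3.5] ff 29.997726380825043
shift [0.667 0.346 0.014] turn [0.001 0.003 0.671]
```

Request:
send_rows([
  {"x":0.1,"y":0.05,"z":0,"ax":0,"ay":0,"az":0.1,"jaw":-1},
  {"x":0.25,"y":0.12,"z":0,"ax":0,"ay":0,"az":0.2,"jaw":-1},
  {"x":0.4,"y":0.2,"z":0,"ax":0,"ay":0,"az":0.3,"jaw":-1},
  {"x":0.55,"y":0.28,"z":0,"ax":0,"ay":0,"az":0.4,"jaw":-1},
  {"x":0.62,"y":0.32,"z":0,"ax":0,"ay":0,"az":0.5,"jaw":-1},
  {"x":0.667,"y":0.346,"z":0.05,"ax":0,"ay":0.003,"az":0.6,"jaw":-1},
  {"x":0.667,"y":0.346,"z":0.15,"ax":0,"ay":0.003,"az":0.671,"jaw":-1},
  {"x":0.667,"y":0.346,"z":0.25,"ax":0,"ay":0.003,"az":0.671,"jaw":-1},
  {"x":0.667,"y":0.346,"z":0.3,"ax":0,"ay":0.003,"az":0.671,"jaw":-1},
  {"x":0.667,"y":0.346,"z":0.3,"ax":0,"ay":0.003,"az":0.671,"jaw":-1},
])

```text
time: 25.55
tool_pos: [512.8, -375.7, 107.8]
tcp_rot: [3.141, 0.0, -1.567]
contact_force: [-0.1, -0.5, -3.9]
grip_width: 33.4
finger_force: 30.0
```

```bash
python3 go.py 512 -377 165 -90 0
python3 - <<'E'
from b import *
from scipy.optimize import least_squares
d0s=np.load("pics/side0.npy"); p0=cv2.imread("pics/side0.png")
n="side";p,d=bot.capture(n); np.save("pics/s8.npy",d); cv2.imwrite("pics/s8.png",p[:,:,::-1])
a=cv2.resize(p[120:280,320:480,::-1],(400,400),interpolation=cv2.INTER_CUBIC)
b=cv2.resize(p0[120:280,320:480],(400,400),interpolation=cv2.INTER_CUBIC)
cv2.imwrite("pics/g8.png",np.hstack([a,b]))
for n,f in(("side","pics/side0.npy"),("top","pics/top0.npy")):
    Q=cloud(n,np.load(f)).reshape(-1,3); Q=Q[np.hypot(Q[:,0]-512,Q[:,1]+377)<62]
    C=Q[abs(Q[:,2]-66)<3.5]; print(n,"cavity floor",len(C),cv2.minEnclosingCircle(C[:,:2].astype(np.float32)),C[:,:2].mean(0),np.median(C[:,2]))
Q=cloud("side",d).reshape(-1,3); Q=Q[(np.hypot(Q[:,0]-512,Q[:,1]+377)<75)]
for lo in range(80,150,6):
    s=Q[(Q[:,2]>=lo)&(Q[:,2]<lo+6)]
    if len(s)>3: print(lo,len(s),np.percentile(s,[3,97],axis=0).round(1).tolist())
E
```

```text
t 25.55 pos [ 512.8 -375.7  107.8] rot [ 3.141  0.    -1.567] q [-0.75  0.62  1.32 -0.    1.19  2.39] w 33.4 F [-0.1 -0.5 -3.9] ff 29.998961091041565
shift [ 0.007  0.004 -0.286] turn [0.001 0.    0.004]
side cavity floor 475 ((509.3500671386719, -374.2106628417969), 59.4622917175293) [ 515.20863637 -383.30607429] 66.39148982628599
top cavity floor 655 ((512.0872802734375, -376.2528381347656), 61.053226470947266) [ 511.39449435 -378.46313173] 66.27625088448008
110 41 [[467.2, -378.3, 111.2], [549.8, -325.2, 115.9]]
116 72 [[467.5, -366.2, 116.3], [548.5, -325.5, 121.8]]
122 253 [[468.6, -402.3, 122.7], [557.7, -327.3, 127.9]]
128 131 [[472.4, -391.5, 128.1], [552.0, -328.4, 132.9]]
134 36 [[492.8, -367.7, 134.1], [537.0, -356.6, 139.8]]
140 43 [[489.1, -368.3, 140.1], [542.8, -355.6, 145.8]]
146 50 [[481.0, -375.7, 146.4], [544.0, -356.8, 151.9]]
```

View pics/g8.png

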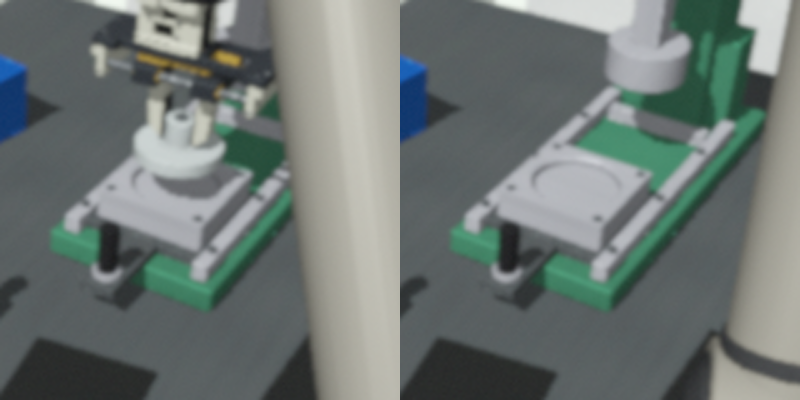

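The blank is held level, hub up, above the die (left crop, disc (180,150), cavity about (180,180)). Next I fit the rim cylinder and the die centre from the same camera to get the correction.

```bash
cat > f.py <<'E'
from h import *
from scipy.optimize import least_squares
def circ(P,r,c0): return least_squares(lambda c:np.hypot(P[:,0]-c[0],P[:,1]-c[1])-r,c0,loss="soft_l1",f_scale=1.5).x
def die():
  for n,f in(("side","pics/side0.npy"),("top","pics/top0.npy")):
    Q=cloud(n,np.load(f)).reshape(-1,3); a=np.radians(-2.4)
    q=(Q[:,:2]-[512,-377])@np.array([[np.cos(a),-np.sin(a)],[np.sin(a),np.cos(a)]])
    k=(abs(Q[:,2]-76)<4)&(abs(q)<75).all(1); q=q[k]; e=[]
    for i in(0,1):
        s=q[abs(q[:,1-i])<55][:,i]; h,b=np.histogram(s,bins=np.arange(-75,76,1.0)); cum=np.cumsum(h)/h.sum(); e.append([np.interp(t,cum,b[1:]) for t in(.02,.98)])
    print(n,"die edges",np.round(e,1),"mid",np.mean(e,1))
    C=Q[(abs(Q[:,2]-71)<2.5)&(abs(np.hypot(Q[:,0]-512,Q[:,1]+377)-49)<6)]
    print("  cavity wall",len(C),circ(C,49,[512,-377]))
if __name__=="__main__":
  die()
  Q=cloud("side",np.load("pics/s8.npy")).reshape(-1,3); Q=Q[np.hypot(Q[:,0]-512,Q[:,1]+377)<56]
  S=Q[(Q[:,2]>111)&(Q[:,2]<122)]; print("disc",len(S),circ(S,48,[512,-377]))
  F=Q[(Q[:,2]>121)&(Q[:,2]<130)]; print("face z",np.median(F[:,2]), np.linalg.lstsq(np.c_[F[:,:2]-[512,-377],np.ones(len(F))],F[:,2],rcond=None)[0])
E
python3 f.py
```

```text
side die edges [[-61.6  63. ]
 [-61.9  64.2]] mid [0.70035714 1.119     ]
  cavity wall 57 [ 513.01375631 -377.50843001]
top die edges [[-62.5  60.2]
 [-61.6  61.1]] mid [-1.15466667 -0.22708333]
  cavity wall 129 [ 511.73307946 -376.75598874]
disc 112 [ 514.42186761 -374.62977213]
face z 127.30196891928283 [ 4.54664632e-03 -2.63680978e-02  1.27415946e+02]
```

Request:
send_rows([
  {"x":0.01,"y":0.007,"z":0.04,"ax":0,"ay":0,"az":0,"jaw":-1},
  {"x":0.01,"y":0.007,"z":0.08,"ax":0,"ay":0,"az":0,"jaw":-1},
  {"x":0.01,"y":0.007,"z":0.11,"ax":0,"ay":0,"az":0,"jaw":-1},
  {"x":0.01,"y":0.007,"z":0.14,"ax":0,"ay":0,"az":0,"jaw":-1},
  {"x":0.01,"y":0.007,"z":0.155,"ax":0,"ay":0,"az":0,"jaw":-1},
  {"x":0.01,"y":0.007,"z":0.165,"ax":0,"ay":0,"az":0,"jaw":-1},
  {"x":0.01,"y":0.007,"z":0.175,"ax":0,"ay":0,"az":0,"jaw":-1},
  {"x":0.01,"y":0.007,"z":0.185,"ax":0,"ay":0,"az":0,"jaw":-1},
  {"x":0.01,"y":0.007,"z":0.19,"ax":0,"ay":0,"az":0,"jaw":-1},
  {"x":0.01,"y":0.007,"z":0.19,"ax":0,"ay":0,"az":0,"jaw":-1},
])

```text
time: 26.85
tool_pos: [511.8, -378.2, 70.6]
tcp_rot: [-3.141, -0.001, -1.567]
contact_force: [0.1, -0.3, -3.5]
grip_width: 32.9
finger_force: 30.0
```

Request:
send_rows([
  {"x":0,"y":0,"z":0.005,"ax":0,"ay":0,"az":0,"jaw":-1},
  {"x":0,"y":0,"z":0.01,"ax":0,"ay":0,"az":0,"jaw":-1},
  {"x":0,"y":0,"z":0.015,"ax":0,"ay":0,"az":0,"jaw":-1},
  {"x":0,"y":0,"z":0.02,"ax":0,"ay":0,"az":0,"jaw":-1},
  {"x":0,"y":0,"z":0.025,"ax":0,"ay":0,"az":0,"jaw":-1},
  {"x":0,"y":0,"z":0.03,"ax":0,"ay":0,"az":0,"jaw":-1},
  {"x":0,"y":0,"z":0.033,"ax":0,"ay":0,"az":0,"jaw":-1},
  {"x":0,"y":0,"z":0.036,"ax":0,"ay":0,"az":0,"jaw":-1},
  {"x":0,"y":0,"z":0.036,"ax":0,"ay":0,"az":0,"jaw":-1},
  {"x":0,"y":0,"z":0.036,"ax":0,"ay":0,"az":0,"jaw":-1},
])

```text
time: 28.1
tool_pos: [511.9, -378.3, 63.5]
tcp_rot: [-3.141, -0.002, -1.567]
contact_force: [-0.7, 0.0, -3.9]
grip_width: 33.3
finger_force: 30.0
```

No contact yet, so it's inside the cavity. The last 2 mm, then open and rise.

Request:
send_rows([
  {"x":0,"y":0,"z":0.004,"ax":0,"ay":0,"az":0,"jaw":-1},
  {"x":0,"y":0,"z":0.008,"ax":0,"ay":0,"az":0,"jaw":-1},
  {"x":0,"y":0,"z":0.008,"ax":0,"ay":0,"az":0,"jaw":-0.2},
  {"x":0,"y":0,"z":0.008,"ax":0,"ay":0,"az":0,"jaw":0},
  {"x":0,"y":0,"z":0.008,"ax":0,"ay":0,"az":0,"jaw":0.2},
  {"x":0,"y":0,"z":0.008,"ax":0,"ay":0,"az":0,"jaw":0.4},
  {"x":0,"y":0,"z":-0.1,"ax":0,"ay":0,"az":0,"jaw":0.5},
  {"x":0,"y":0,"z":-0.3,"ax":0,"ay":0,"az":0,"jaw":0.5},
  {"x":0,"y":0,"z":-0.5,"ax":0,"ay":0,"az":0,"jaw":0.5},
  {"x":0,"y":0,"z":-0.5,"ax":0,"ay":0,"az":0,"jaw":0.5},
])

```text
time: 29.35
tool_pos: [513.3, -379.5, 167.4]
tcp_rot: [-3.135, -0.007, -1.567]
contact_force: [0.5, -0.1, -0.7]
grip_width: 68.6
finger_force: 0.0
```

```bash
python3 - <<'E'
from f import *
p,d=bot.capture("side"); np.save("pics/s9.npy",d); cv2.imwrite("pics/s9.png",p[:,:,::-1])
Q=cloud("side",d).reshape(-1,3); Q=Q[np.hypot(Q[:,0]-512,Q[:,1]+377)<46]
F=Q[(Q[:,2]>74)&(Q[:,2]<96)]; H=Q[abs(Q[:,2]-112)<6]
c=np.linalg.lstsq(np.c_[F[:,:2]-[512,-377],np.ones(len(F))],F[:,2],rcond=None)[0]
print("face z",np.median(F[:,2]),c,"hub z",np.median(H[:,2]),cv2.minEnclosingCircle(H[:,:2].astype(np.float32)))
Q=cloud("side",d).reshape(-1,3); W=Q[(abs(Q[:,0]-517)<25)&(abs(Q[:,1]+226)<25)&(Q[:,2]>60)&(Q[:,2]<110)]; print("post",circ(W,11,[517,-226]),len(W),np.percentile(W[:,2],97))
E
python3 go.py 517 -226 200 -90 0
```

```text
face z 82.54398451507103 [8.80561706e-03 7.23692017e-04 8.30376665e+01] hub z 112.17282476692387 ((513.7951049804688, -374.28973388671875), 17.899269104003906)
post [ 518.99201163 -227.74502334] 142 102.97113856528611
t 29.4 pos [ 512.4 -378.6  165. ] rot [-3.138 -0.004 -1.567] q [-0.76  0.57  1.25 -0.    1.31  2.38] w 69.1 F [-0.9  0.1  0.4] ff 0.0
shift [-0.762 -0.027 -0.178] turn [-0.003 -0.004  0.004]
```

Seated: face at 82.5 mm against 82 expected, tilt about 0.01. Next I go in front of the post at (518.5,-227) with the fingers shut, and push.

Request:
send_rows([
  {"x":-0.2,"y":-0.01,"z":0,"ax":0,"ay":0,"az":0,"jaw":0.5},
  {"x":-0.45,"y":-0.028,"z":0,"ax":0,"ay":0,"az":0,"jaw":0},
  {"x":-0.7,"y":-0.028,"z":0,"ax":0,"ay":0,"az":0,"jaw":-1},
  {"x":-0.9,"y":-0.028,"z":0,"ax":0,"ay":0,"az":0,"jaw":-1},
  {"x":-1,"y":-0.028,"z":0,"ax":0,"ay":0,"az":0,"jaw":-1},
  {"x":-1,"y":-0.028,"z":0.1,"ax":0,"ay":0,"az":0,"jaw":-1},
  {"x":-1,"y":-0.028,"z":0.25,"ax":0,"ay":0,"az":0,"jaw":-1},
  {"x":-1,"y":-0.028,"z":0.4,"ax":0,"ay":0,"az":0,"jaw":-1},
  {"x":-1,"y":-0.028,"z":0.6,"ax":0,"ay":0,"az":0,"jaw":-1},
  {"x":-1,"y":-0.028,"z":0.6,"ax":0,"ay":0,"az":0,"jaw":-1},
])

```text
time: 30.65
tool_pos: [514.3, -177.7, 40.1]
tcp_rot: [3.136, 0.002, -1.568]
contact_force: [0.3, 0.4, 0.6]
grip_width: 0.5
finger_force: 0.0
```

```bash
python3 go.py 518 -206 43 -90 0; python3 go.py 512 -376 43 -90 0
```

```text
t 30.65 pos [ 514.3 -177.7   40.1] rot [ 3.136e+00  2.000e-03 -1.568e+00] q [-0.47  0.56  1.67 -0.    0.92  2.67] w 0.5 F [0.3 0.4 0.6] ff 0.0
shift [ 0.142 -0.018 -0.015] turn [0.006 0.002 0.003]
t 30.65 pos [ 514.3 -177.7   40.1] rot [ 3.136e+00  2.000e-03 -1.568e+00] q [-0.47  0.56  1.67 -0.    0.92  2.67] w 0.5 F [0.3 0.4 0.6] ff 0.0
shift [ 0.991  0.015 -0.016] turn [0.006 0.002 0.003]
```

Request:
send_rows([
  {"x":0.08,"y":-0.015,"z":-0.015,"ax":0,"ay":0,"az":0,"jaw":-1},
  {"x":0.12,"y":-0.015,"z":-0.015,"ax":0,"ay":0,"az":0,"jaw":-1},
  {"x":0.16,"y":-0.015,"z":-0.015,"ax":0,"ay":0,"az":0,"jaw":-1},
  {"x":0.21,"y":-0.013,"z":-0.015,"ax":0,"ay":0,"az":0,"jaw":-1},
  {"x":0.27,"y":-0.01,"z":-0.015,"ax":0,"ay":0,"az":0,"jaw":-1},
  {"x":0.34,"y":-0.008,"z":-0.015,"ax":0,"ay":0,"az":0,"jaw":-1},
  {"x":0.41,"y":-0.005,"z":-0.015,"ax":0,"ay":0,"az":0,"jaw":-1},
  {"x":0.48,"y":-0.002,"z":-0.015,"ax":0,"ay":0,"az":0,"jaw":-1},
  {"x":0.54,"y":0,"z":-0.015,"ax":0,"ay":0,"az":0,"jaw":-1},
  {"x":0.6,"y":0,"z":-0.015,"ax":0,"ay":0,"az":0,"jaw":-1},
])

```text
time: 31.9
tool_pos: [516.9, -298.2, 47.0]
tcp_rot: [-3.141, -0.0, -1.567]
contact_force: [-1.2, 5.2, 4.1]
grip_width: 0.3
finger_force: 2.6
```

```bash
python3 go.py 512 -376 43 -90 0
```

```text
t 31.9 pos [ 516.9 -298.2   47. ] rot [-3.141 -0.    -1.567] q [-0.65  0.63  1.51 -0.    1.    2.49] w 0.3 F [-1.2  5.2  4.1] ff 2.6108139753341675
shift [0.389 0.026 0.02 ] turn [-0.    -0.     0.004]
```

Request:
send_rows([
  {"x":0.05,"y":0.003,"z":0.01,"ax":0,"ay":0,"az":0,"jaw":-1},
  {"x":0.1,"y":0.006,"z":0.01,"ax":0,"ay":0,"az":0,"jaw":-1},
  {"x":0.15,"y":0.009,"z":0.01,"ax":0,"ay":0,"az":0,"jaw":-1},
  {"x":0.19,"y":0.012,"z":0.01,"ax":0,"ay":0,"az":0,"jaw":-1},
  {"x":0.23,"y":0.015,"z":0.01,"ax":0,"ay":0,"az":0,"jaw":-1},
  {"x":0.26,"y":0.017,"z":0.01,"ax":0,"ay":0,"az":0,"jaw":-1},
  {"x":0.28,"y":0.019,"z":0.01,"ax":0,"ay":0,"az":0,"jaw":-1},
  {"x":0.3,"y":0.02,"z":0.01,"ax":0,"ay":0,"az":0,"jaw":-1},
  {"x":0.31,"y":0.02,"z":0.01,"ax":0,"ay":0,"az":0,"jaw":-1},
  {"x":0.32,"y":0.02,"z":0.01,"ax":0,"ay":0,"az":0,"jaw":-1},
])

```text
time: 33.15
tool_pos: [513.2, -362.1, 44.3]
tcp_rot: [-3.141, -0.001, -1.567]
contact_force: [0.4, 3.8, 0.3]
grip_width: 0.4
finger_force: 2.0
```

Still moving freely at 4 N. Continuing in smaller steps.

Request:
send_rows([
  {"x":0.01,"y":0,"z":0,"ax":0,"ay":0,"az":0,"jaw":-1},
  {"x":0.02,"y":0,"z":0,"ax":0,"ay":0,"az":0,"jaw":-1},
  {"x":0.03,"y":0,"z":0,"ax":0,"ay":0,"az":0,"jaw":-1},
  {"x":0.04,"y":0,"z":0,"ax":0,"ay":0,"az":0,"jaw":-1},
  {"x":0.05,"y":0,"z":0,"ax":0,"ay":0,"az":0,"jaw":-1},
  {"x":0.06,"y":0,"z":0,"ax":0,"ay":0,"az":0,"jaw":-1},
  {"x":0.07,"y":0,"z":0,"ax":0,"ay":0,"az":0,"jaw":-1},
  {"x":0.075,"y":0,"z":0,"ax":0,"ay":0,"az":0,"jaw":-1},
  {"x":0.08,"y":0,"z":0,"ax":0,"ay":0,"az":0,"jaw":-1},
  {"x":0.08,"y":0,"z":0,"ax":0,"ay":0,"az":0,"jaw":-1},
])

```text
time: 34.4
tool_pos: [512.8, -363.0, 44.3]
tcp_rot: [3.135, 0.023, -1.565]
contact_force: [-0.2, 53.3, 24.3]
grip_width: 0.6
finger_force: 26.5
```

It has hit a hard stop (53 N, no further motion). Backing off, rising and checking.

Request:
send_rows([
  {"x":0.03,"y":0,"z":0,"ax":0,"ay":0,"az":0,"jaw":-1},
  {"x":0,"y":0,"z":0,"ax":0,"ay":0,"az":0,"jaw":-1},
  {"x":-0.05,"y":0,"z":0,"ax":0,"ay":0,"az":0,"jaw":-1},
  {"x":-0.15,"y":0,"z":0,"ax":0,"ay":0,"az":0,"jaw":-1},
  {"x":-0.35,"y":0,"z":-0.1,"ax":0,"ay":0,"az":0,"jaw":-1},
  {"x":-0.6,"y":0,"z":-0.4,"ax":0,"ay":0,"az":0,"jaw":-1},
  {"x":-0.85,"y":0,"z":-0.7,"ax":0,"ay":0,"az":0,"jaw":-1},
  {"x":-1,"y":0,"z":-0.9,"ax":0,"ay":0,"az":0,"jaw":-1},
  {"x":-1,"y":0,"z":-1,"ax":0,"ay":0,"az":0,"jaw":-1},
  {"x":-1,"y":0,"z":-1,"ax":0,"ay":0,"az":0,"jaw":-1},
])

```text
time: 35.65
tool_pos: [513.8, -178.4, 247.5]
tcp_rot: [-3.134, -0.006, -1.566]
contact_force: [-0.0, 0.9, -1.2]
grip_width: 0.3
finger_force: 0.0
```

Run:
```python
from f import *
p,d=bot.capture("side"); print(bot.get_obs()["time"])
Q=cloud("side",d).reshape(-1,3); W=Q[(abs(Q[:,0]-512)<25)&(abs(Q[:,1]+384)<30)&(Q[:,2]>60)&(Q[:,2]<110)]; print("post",circ(W,11,[512,-384]),len(W))
B=Q[(abs(Q[:,0]-506)<90)&(Q[:,1]<-420)&(Q[:,1]>-640)]
P=B[(B[:,2]>143)&(B[:,2]<170)]; print("punch",len(P),circ(P,46,[506,-547]))
D=B[(B[:,2]>77)&(B[:,2]<81.5)]; print("disc",len(D),circ(D[np.hypot(D[:,0]-506,D[:,1]+535)<60],48,[506,-535]))
```

```text
35.7
post [ 513.41243596 -384.75323545] 120
punch 402 [ 505.23934307 -537.53776297]
disc 278 [ 506.23198116 -534.17722307]
```

The post is at y=-385, so the nest is at about y=-535. The disc fits at (506,-534), under the punch at about (505,-537), and the stop was solid. The arm is clear, so I'm handing in.

```bash
python3 -c "
from plant import bot
print(bot.close_job())"
```

```text
the job is handed in; nothing more can be done
None
```

I laid the blank flat on the mat hub up and let go, then seated it in the die and pushed the slide to its solid stop under the ram; the job is handed in at about 36 s, and no verdict came back.

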